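# Lock the wire bobbins away in the dial lockbox

### The job

Open the lockbox with its dial, reading the ring of marks as a clock face: turn it clockwise, pass the 2 o'clock mark once and stop on it the second time; turn it counter-clockwise, pass the 1 o'clock mark once and stop on it the second time; then turn it clockwise straight to 3 o'clock, never overshooting a stop. Slide the hatch fully open towards the robot's side, lift every wire bobbin off the rack's posts and lay them all in the well, then push the hatch fully home until its spring detent snaps. Finally turn the dial counter-clockwise to 12 o'clock to lock it, and leave everything else on the bench where it is.

Things in the scene. Friction and masses are not known exactly. Their poses are not given: they have to be found in the camera images.
- lockbox: Low grey steel lockbox, fixed. Origin on the bench under the centre of its well; x to its rear, away from the robot, y to its left, z up. It spans x -185 to +70 mm, y -165 to +75 mm. In front of the well (x -55 to -185 mm) is a plain deck 46 mm high, over which the hatch slides; on the right (y -71 to -165 mm) the lock case, 36 mm high, with the dial on top
- well (a point): Centre of the floor of the lockbox's open-topped well, 4 mm above the bench. The well is 110 mm along the lockbox's x and 130 mm along its y inside; its walls stand 46 mm above the bench. The hatch, when home, covers it with a steel plate from 46 to 51 mm height
- hatch (a joint): Travel of the hatch towards the lockbox's front (-x), m: 0 fully home over the well, against a stop; 0.115 fully open over the deck. Friction 1.5 N. A spring detent draws it home over the last 5 mm: about 5 N pushes it over the crest and the same pulls it out; short of the crest it springs back to about 11 mm. Until the combination is set it gives only 2 mm, then stops hard
- hatch_grip (a point): Point in the hatch's black upright grip bar, mid plane, 7 mm below its top: the bar is 14 mm thick along the lockbox's x, 50 mm long along y, from 51 to 79 mm above the bench, 35 mm in front of the hatch's centre, and moves with it. The hatch's catch runs through gates in the lock wheels: turn the dial only while the hatch is fully home, and do not lean on the hatch while dialing
- dial (a joint): Turn of the dial, rad, counted through whole turns, growing clockwise seen from above. 0: its white pointer line is at 12 o'clock, the long mark on the lockbox's +x side; the 12 marks are 0.5236 apart, 3 o'clock is at the lockbox's right (-y). It starts between -0.5 and 0.3, so the stops are at 7.330, then 0.524, then 1.571; locked is 0
- dial_grip (a point): Point on the dial's axis at the height to grip it, 64 mm above the bench, 120 mm right of the well's centre. The dial is a fluted round black knob, 36 mm in diameter from 50 to 75 mm above the bench, to be gripped from above at any angle; below it a narrower neck and a skirt 52 mm across up to 42 mm height. Its x axis turns with the pointer. It takes about 0.07 N m and stays where it is left
- dial_mark12 (a point): The long 12 o'clock mark beside the dial, 38 mm above the bench, 35 mm from its axis. The dial drives hidden lock wheels by pick-up pins: every stop must be met to 0.12 rad without overshoot. If the hatch will not open, turn the dial counter-clockwise back to -0.5 and dial all three stops again
- rack: Aluminium spool rack, fixed: base plate 146 x 146 x 10 mm, origin under its centre. Four steel posts, 8 mm in diameter, at x, y = +-36 mm in its axes, tips 54 mm above the bench; a collar 24 mm across round each foot carries the bobbin, so on its post it stands 16 to 36 mm above the bench and must rise 38 mm. Between rack and lockbox stand tall bins and drawers (x over 0.5 m): cross at x 0.45, 0.33 m up
- bobbin_1_mid (a point): Centre (10 mm above its underside) of a wire bobbin: black flanges 36 mm in diameter, 20 mm tall, copper winding, 14 mm bore, about 70 g; it starts on one of the four posts of the rack. Its z axis is the bore's axis. Two or three of the four bobbins are present
- bobbin_2_mid (a point): Centre (10 mm above its underside) of a wire bobbin: black flanges 36 mm in diameter, 20 mm tall, copper winding, 14 mm bore, about 70 g; it starts on one of the four posts of the rack. Its z axis is the bore's axis. Two or three of the four bobbins are present
- bobbin_3_mid (a point): Centre (10 mm above its underside) of a wire bobbin: black flanges 36 mm in diameter, 20 mm tall, copper winding, 14 mm bore, about 70 g; it starts on one of the four posts of the rack. Its z axis is the bore's axis. Two or three of the four bobbins are present
- bobbin_4_mid (a point): Centre (10 mm above its underside) of a wire bobbin: black flanges 36 mm in diameter, 20 mm tall, copper winding, 14 mm bore, about 70 g; it starts on one of the four posts of the rack. Its z axis is the bore's axis. Two or three of the four bobbins are present
- cup: Clear plastic parts cup, 62 mm across, 32 mm tall; a bystander, origin under its centre
- steel_block: Ground steel block 24 x 24 x 18 mm; a bystander, origin under its centre
- hexkey: Black hex key 31 x 89 x 5 mm, lying; a bystander, origin under its middle

How it is judged (in metres and radians):
On the way, in this order (a step that is already met when the one before it is completed fails the run):
1. the dial, turned clockwise past 2 o'clock once, stands at 2 o'clock the second time (value of joint dial between 7.1804 and 7.4804 rad), for 0.2 s.
2. the dial, turned counter-clockwise past 1 o'clock once, stands at 1 o'clock the second time (value of joint dial between 0.3736 and 0.6736 rad), for 0.2 s.
3. the dial, turned clockwise, stands at 3 o'clock (value of joint dial between 1.4008 and 1.7408 rad), for 0.2 s.
4. the hatch is fully open (value of joint hatch above 0.105 m), for 0.2 s.
5. all bobbins lie in the well (x of bobbin_1_mid in the frame of lockbox between -0.05 and 0.05 m and y of bobbin_1_mid in the frame of lockbox between -0.06 and 0.06 m and z of each of bobbin_1_mid, bobbin_2_mid, bobbin_3_mid, bobbin_4_mid in the frame of lockbox below 0.04 m and x of bobbin_2_mid in the frame of lockbox between -0.05 and 0.05 m and y of bobbin_2_mid in the frame of lockbox between -0.06 and 0.06 m and x of bobbin_3_mid in the frame of lockbox between -0.05 and 0.05 m and y of bobbin_3_mid in the frame of lockbox between -0.06 and 0.06 m and x of bobbin_4_mid in the frame of lockbox between -0.05 and 0.05 m and y of bobbin_4_mid in the frame of lockbox between -0.06 and 0.06 m), for 0.2 s.
6. the hatch is home in its detent, the bobbins under it (all of step 5 and value of joint hatch below 0.003 m), for 0.2 s.
At the end, for the whole second after the job is handed in: Every bobbin rests in the well (its centre within 50 mm of the well's centre along the lockbox's x, 60 mm along y, and below 40 mm height), the hatch is home to 3 mm, and the dial stands at 12 o'clock (0) to 0.2 rad (all of step 6 and value of joint dial between -0.2 and 0.2 rad and linear speed of each of bobbin_1, bobbin_2, bobbin_3, bobbin_4 below 0.02 m/s); the robot touches nothing.
It fails at once if the clear cup is moved by more than 30 mm (distance of cup from where it was at the start of the episode above 0.03 m).
It fails at once if the steel block is moved by more than 30 mm (distance of steel_block from where it was at the start of the episode above 0.03 m).
It fails at once if the hex key is moved by more than 30 mm (distance of hexkey from where it was at the start of the episode above 0.03 m).
Of bobbin_1, bobbin_2, bobbin_3, bobbin_4 only 2 to 3 are there at a start; the rules pass over those that are not, and their reading is None.
At some moment in a run one of bobbin_1, bobbin_2, bobbin_3, bobbin_4 may be knocked a few centimetres aside while the robot is not near it.
Once in a run the grip may slacken for a moment while it holds something.
It also fails if it takes over 210 s, if anything falls off the work surface, if the arm or the gripper's body presses on something with over 40 N, if the wrist force passes 120 N, or if a joint passes its speed limit or range.

### The arm

A 6-joint arm with a two-finger parallel gripper is mounted at the origin on a cart in front of the work surface, level with it; the furniture and walls round the work are solid. World frame = base frame: x ahead of the robot, y to its left, z up, the work surface at z = 0. Lengths are in m, angles in degrees, forces in N, time in s.
With the tool pointing down it reaches from about 0.3 to 0.75 m from the base axis. Payload 8.5 kg.
Tool frame: the origin (TCP) lies on the centre line of the jaws, within the pads' length; the fingertips stand 17 mm ahead of it and the grasp point (between the pads) lies 2 mm behind it; z points along the fingers, y is the direction in which the jaws open and shut (so a half turn about z gives the same grasp; the last joint's range is limited). The gripper opens to 85 mm and grips with 20 to 120 N. Pads are 22 mm wide; open, the fingers measure 114 mm over their backs; the gripper's body (76 mm by 85 mm) begins 54 mm behind the grasp point. The pads swing forward as they close: fully open they stand 13 mm farther back than shut.
Start: joints at [-83.669, 21.807, 74.336, -0, 83.858, -12.336], TCP at [0.176, -0.521, 0.248] pointing down, gripper open.
Joint ranges: [-178.18, 178.18], [-50.72, 133.34], [12.68, 142.11], [-81.47, 261.47], [9.98, 163.14], [-165.26, 165.26]. Speed limits (degrees/s): [136.94, 136.94, 180, 180, 180, 180].

### API

Orientations are given as a 3x3 rotation matrix whose columns are the frame's x, y, z axes.
In Python, from rig import env, imaging, close_job gives the robot as it stands.
- The arm moves only by the tool step_arm, never from a script. Its argument "steps" is one flat list of numbers, 7 for each row, row after row: the opening, from 0 (shut) to 1 (fully open), then the shift along the tool's x, y, z as a fraction of full scale, then the turn, a rotation vector about the tool's x, y, z as a fraction of full scale. A call has 1 to 10 rows; each row is the pose to reach, as a shift and turn from the pose commanded when the call began, along the tool's axes at that moment; what a row does not reach only later rows make up. Full scale, the value 1, is 0.3 m for a shift and 45 degrees for a turn. A row lasts 1/10 s, in which the tool goes at most 50 mm and 8.59 degrees, less where a joint would pass 70% of its speed; a pose out of reach is approached as far as the arm can. A call with a number of a shift or a turn outside -1 to 1 is refused whole. A call with a gripper value outside its range is refused whole. The fingers move at their own pace and stop on an object; "grip_force" is the grip in N (left out, the last holds). Time passes only in rows, so rows that repeat a pose let the fingers close. It gives the time, the measured TCP pose, the force and the opening at its end, in the units of the state.
- env.observe(): the state, without advancing time (a new reading comes with each control period).
- imaging.get_image(name): name is "scene" or "top" or "wrist"; returns (picture, depth): 400x640x3 uint8, blue, green, red; 400x640 float32, m along the optical axis (not along the pixel's ray), 0 where there is no reading.
- imaging.get_calibration(name): a dict with "camera_matrix" (3x3 intrinsics, pixels), "k1" (the pictures are not rectified: a ray, as slopes to the right and down, at radius r is drawn at 1 + k1 r^2 times it, then the intrinsics apply), "world_from_camera" (4x4, takes a point from camera to world coordinates). Camera axes: x right, y down, z forward; pixel columns grow to the right and rows downward; lengths in m; the calibration is good to about 2 mm. A picture is of the moment at which its call begins: read the wrist's pose just before it. get_calibration takes no time and is no camera call; for the wrist camera it gives the pose at the moment of the call.
- close_job(): hands the job in, once; it reports no verdict.
Trained networks look in the newest picture that a camera, given by its name, has taken for a name from the list of things; names that differ only in an ending like _2 or _b are one class to them, and where a whole thing is asked for, a point or a joint stands for the part that bears it (a point fixed in the world has none). Each returns a list of dicts, best first, with "score" (0 to 1); they miss things now and then, are a little off and sometimes report something else, mostly with a low value. They report only what shows in the picture. A call takes as long as a camera call.
- imaging.spot_in(camera, target): "pixel" ([column, row] in pixels, amid what is visible of it).
- imaging.regions_of(camera, target): "mask" (400x640 bool, what is visible of it) and "pixel" ([column, row] in pixels, amid what is visible of it).
- imaging.pinpoint(camera, target): "pixel" ([column, row] in pixels: a listed point, or the origin of a listed thing).
The state is a dict: "time_s": time; "q": joint angles; "qvel": joint speeds; "joint_efforts": joint torques, N m; "position": TCP position; "tool_rot": TCP orientation; "ft_force": force on the tool from outside, world axes, zero at the start; "wrist_torque": the same for the moment, N m; "grip_width": finger opening in m.
Only numpy, scipy, OpenCV 4.12 (cv2) and the standard library are available. Lean on these libraries where they do the work, as an engineer would, in place of code of your own. Each camera call takes 0.05 s, during which the arm holds its last target.

## Working session

There is one attempt and no reset: what is moved stays moved. The work goes in short steps, Python scripts to look and compute and a tool call to move; the robot and the scene stay as the last step left them, time stands still between calls to the robot, and variables do not carry over. Pictures are saved under pics/ and viewed, and the job is handed in when it is done.

Besides the shell and the picture viewer there is one more tool, called after ">>>" as name(argument=value, ...) on one line, values as JSON. step_arm: Moves the arm, as the interface text tells. Shift numbers are shares of 0.3 m and turn numbers shares of 45 degrees, none past 1 either way. Its arguments: {"type":"object","properties":{"steps":{"type":"array","items":{"type":"number"}},"grip_force":{"type":"number"}},"required":["steps"]}

```bash
ls; mkdir -p pics; cat > h.py <<'E'
import numpy as np, cv2
from rig import env, imaging, close_job
def snap(cam,name):
    im,d=imaging.get_image(cam); cv2.imwrite('pics/'+name,im); np.save('pics/'+name+'.npy',d); return im,d
def ray(cam,px):
    c=imaging.get_calibration(cam);K=np.array(c['camera_matrix']);T=np.array(c['world_from_camera']);k=c['k1']
    u=(px[0]-K[0,2])/K[0,0];v=(px[1]-K[1,2])/K[1,1]
    a,b=u,v
    for _ in range(30):
        s=1+k*(a*a+b*b);a,b=u/s,v/s
    return T[:3,3],T[:3,:3]@np.array([a,b,1.0])
def atz(cam,px,z):
    o,r=ray(cam,px);return o+r*(z-o[2])/r[2]
def proj(cam,p):
    c=imaging.get_calibration(cam);K=np.array(c['camera_matrix']);T=np.array(c['world_from_camera']);k=c['k1']
    q=T[:3,:3].T@(np.array(p)-T[:3,3]);a,b=q[0]/q[2],q[1]/q[2];s=1+k*(a*a+b*b)
    return np.array([K[0,0]*a*s+K[0,2],K[1,1]*b*s+K[1,2]])
E
python3 - <<'E'
from h import *
for c in ('top','scene','wrist'):
    snap(c,c+'0.png'); print(c,imaging.get_calibration(c))
Z={'dial_grip':.064,'dial_mark12':.038,'hatch_grip':.072,'lockbox':0,'rack':0,'well':.004,'bobbin_1_mid':.026,'cup':0,'steel_block':0,'hexkey':0}
for n,z in Z.items():
  for cam in ('top','scene'):
    for r in imaging.pinpoint(cam,n)[:5]:
        print(n,cam,round(r['score'],2),np.round(r['pixel'],1),np.round(atz(cam,r['pixel'],z),4))
s=env.observe();print(s)
E
```

```text
pics
top {'camera_matrix': array([[374.64639821,   0.        , 314.30421327],
       [  0.        , 374.64639821, 202.83461811],
       [  0.        ,   0.        ,   1.        ]]), 'k1': -0.05626523243166219, 'world_from_camera': array([[-0.00525226, -0.99750464,  0.07040536,  0.42430771],
       [-0.99989786,  0.00617465,  0.01288989,  0.059457  ],
       [-0.01329246, -0.07033047, -0.99743518,  1.2708283 ],
       [ 0.        ,  0.        ,  0.        ,  1.        ]])}
scene {'camera_matrix': array([[417.45615229,   0.        , 315.10991434],
       [  0.        , 417.45615229, 203.05610631],
       [  0.        ,   0.        ,   1.        ]]), 'k1': 0.001641127388677194, 'world_from_camera': array([[-0.73544397, -0.46849487,  0.48952499, -0.17883604],
       [-0.67746455,  0.52206069, -0.51816447,  0.78756829],
       [-0.01280436, -0.71271677, -0.70133506,  1.03057822],
       [ 0.        ,  0.        ,  0.        ,  1.        ]])}
wrist {'camera_matrix': array([[346.54824407,   0.        , 320.31731995],
       [  0.        , 346.54824407, 196.41545856],
       [  0.        ,  
[... 1847 characters left out ...]
922e-04,
        8.38576989e+01, -1.23365251e+01]), 'qvel': array([-0.10051998,  0.06422903, -0.01952516, -0.05021806,  0.0140151 ,
        0.10054695]), 'joint_efforts': array([ 9.34733798e-04, -4.48318648e+01, -2.31460673e+01, -1.14004395e-04,
        5.25480882e-04,  5.46123413e-08]), 'position': array([ 0.17602607, -0.52105848,  0.24832639]), 'tool_rot': array([[ 9.47397144e-01,  3.20060386e-01,  1.20418693e-05],
       [ 3.20060386e-01, -9.47397144e-01, -9.75321947e-06],
       [ 8.28681341e-06,  1.30942976e-05, -1.00000000e+00]]), 'ft_force': array([ 0.24546187, -0.56540644,  0.03405568]), 'wrist_torque': array([ 0.0083111 , -0.00200095, -0.02413556]), 'grip_width': 0.0852484110737669}
```

View pics/top0.png

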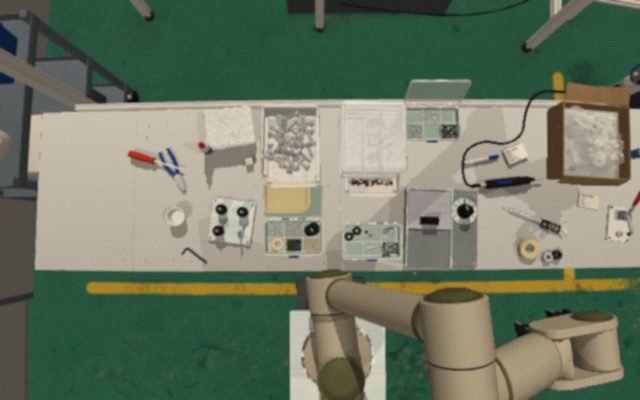

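View pics/scene0.png

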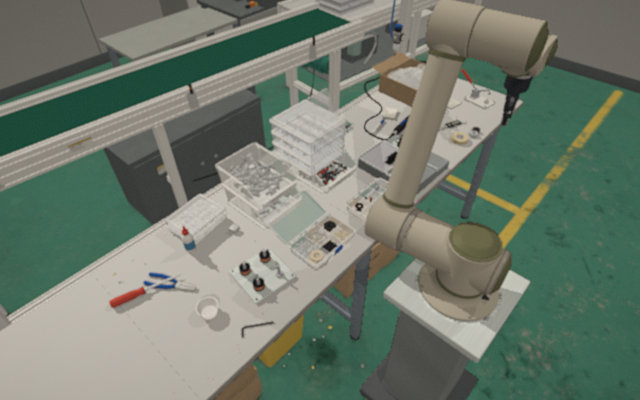

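View pics/wrist0.png

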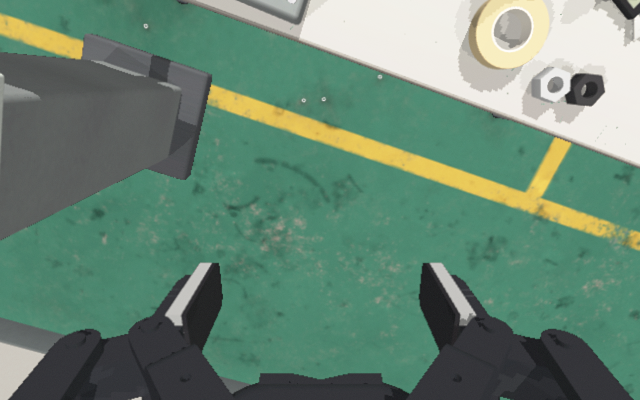

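The top view shows the lockbox at about (430,225), the dial at (464,210) and the rack at (232,222) with three bobbins. I'll move over the dial for a close look.

>>> step_arm(steps=[1,0.9,0,0,0,0,-1,1,0.9,0,0,0,0,-1,1,0.9,0,0,0,0,-1,1,0.9,0,0,0,0,-1,1,0.9,0,0,0,0,-1,1,0.9,0,0,0,0,-1,1,0.9,0,0,0,0,-1])

```text
time_s: 1.85
position: [0.4342, -0.4332, 0.2479]
tool_rot: [[0.44, 0.898, 0.0], [0.898, -0.44, 0.0], [0.0, -0.0, -1.0]]
ft_force: [-0.9, -0.6, 0.2]
grip_width: 0.0854
```

```bash
cat >> h.py <<'E'
def to(p,az=None):
    """print shift/turn numbers for target tcp p, tool x azimuth az (deg), tool down"""
    s=env.observe();R=s['tool_rot'];d=R.T@(np.array(p)-s['position'])/0.3
    a=np.degrees(np.arctan2(R[1,0],R[0,0]))
    t=None
    if az is not None:
        t=-((az-a+180)%360-180)/45
    tilt=np.cross(R[:,2],[0,0,-1]); tl=R.T@tilt
    print('t',round(s['time_s'],2),'pos',np.round(s['position'],4),'az',round(a,1),'q',np.round(s['q'],1),'w',round(s['grip_width'],4),'F',np.round(s['ft_force'],1))
    print('shift',np.round(d,3),'turn z',t, 'tilt fix(x,y)',np.round(np.degrees(tl[:2])/45,4))
E
python3 -c "
from h import *
to([.486,-.418,.21],184)"
```

```text
t 1.85 pos [ 0.4342 -0.4332  0.2479] az 63.9 q [-56.   28.3  63.6   0.   88.1 -29.9] w 0.0854 F [-0.9 -0.6  0.2]
shift [0.121 0.133 0.126] turn z -2.668452070802866 tilt fix(x,y) [-0.0001 -0.0006]
```

>>> step_arm(steps=[1,0.12,0.13,0.12,0,0,-1,1,0.12,0.13,0.12,0,0,-1,1,0.12,0.13,0.12,0,0,-1,1,0.12,0.13,0.12,0,0,-1,1,0.12,0.13,0.12,0,0,-1,1,0.12,0.13,0.12,0,0,-1])

```text
time_s: 2.45
position: [0.4817, -0.4204, 0.2123]
tool_rot: [[-0.323, 0.947, -0.0], [0.947, 0.323, -0.0], [0.0, -0.0, -1.0]]
ft_force: [0.2, 0.9, 0.2]
grip_width: 0.0857
```

>>> step_arm(steps=[1,0,0,0,0,0,-1,1,0,0,0,0,0,-1,1,0,0,0,0,0,-1,1,0,0,0,0,0,-1,1,0,0,0,0,0,-1,1,0,0,0,0,0,-1])

```text
time_s: 3.05
position: [0.4816, -0.4204, 0.2124]
tool_rot: [[-0.897, 0.441, -0.0], [0.441, 0.897, -0.0], [0.0, -0.0, -1.0]]
ft_force: [0.0, -0.9, 0.1]
grip_width: 0.0853
```

>>> step_arm(steps=[1,0,0,0,0,0,-0.66,1,0,0,0,0,0,-0.66,1,0,0,0,0,0,-0.66,1,0,0,0,0,0,-0.66,1,0,0,0,0,0,-0.66,1,0,0,0,0,0,-0.66])

```text
time_s: 3.65
position: [0.4821, -0.4201, 0.2124]
tool_rot: [[-0.998, -0.055, -0.0], [-0.055, 0.998, 0.0], [0.0, 0.0, -1.0]]
ft_force: [0.8, -0.2, 0.6]
grip_width: 0.0854
```

```bash
python3 - <<'E'
from h import *
to([.486,-.418,.21],184)
snap('wrist','w1.png')
for n,z in {'dial_grip':.064,'dial_mark12':.038,'hatch_grip':.072,'lockbox':0,'well':.004}.items():
    for r in imaging.pinpoint('wrist',n)[:2]:
        print(n,round(r['score'],2),np.round(r['pixel'],1),np.round(atz('wrist',r['pixel'],z),4))
E
```

```text
t 3.65 pos [ 0.4821 -0.4201  0.2124] az -176.8 q [ -51.7   32.3   62.3   -0.    85.4 -144.8] w 0.0854 F [ 0.8 -0.2  0.6]
shift [-0.013  0.006  0.008] turn z -0.018405706542595605 tilt fix(x,y) [ 0.     -0.0002]
dial_grip 0.85 [318.4 186.3] [ 0.4846 -0.4219  0.064 ]
dial_mark12 0.6 [317.2 212.6] [ 0.5179 -0.4212  0.038 ]
hatch_grip 0.8 [474.1 158.9] [ 0.4528 -0.3014  0.072 ]
lockbox 0.7 [437.5 178.9] [ 0.489 -0.301  0.   ]
```

View pics/w1.png

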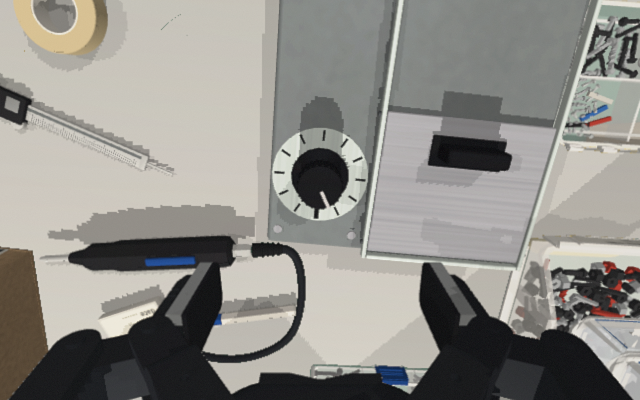

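The wrist view shows the dial at (320,178), the long 12 o'clock mark at (316,213) and the white pointer at about (324,200), slightly counter-clockwise of 12. I'll measure it at higher resolution.

```bash
cat >> h.py <<'E'
def rect(cam,im,c,half,z,n=600):
    """rectify patch at plane z centred c; output up = +x world, left = +y"""
    g=np.linspace(half,-half,n)
    cal=imaging.get_calibration(cam);K=np.array(cal['camera_matrix']);T=np.array(cal['world_from_camera']);k=cal['k1']
    X=c[0]+g[:,None]+0*g[None];Y=c[1]+0*g[:,None]+g[None];P=np.stack([X,Y,np.full_like(X,z)],-1)-T[:3,3]
    q=P@T[:3,:3];a=q[...,0]/q[...,2];b=q[...,1]/q[...,2];s=1+k*(a*a+b*b)
    return cv2.remap(im,(K[0,0]*a*s+K[0,2]).astype(np.float32),(K[1,1]*b*s+K[1,2]).astype(np.float32),cv2.INTER_CUBIC)
E
python3 - <<'E'
from h import *
im=cv2.imread('pics/w1.png')
a=rect('wrist',im,(.485,-.421),.05,.038,400);b=rect('wrist',im,(.485,-.421),.05,.075,400)
cv2.imwrite('pics/r1.png',np.hstack([a,b]))
d=np.load('pics/w1.png.npy')
c=rect('wrist',im,(.45,-.345),.16,.046,580);cv2.imwrite('pics/r2.png',c)
E
```

```text
(no output)
```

View pics/r1.png

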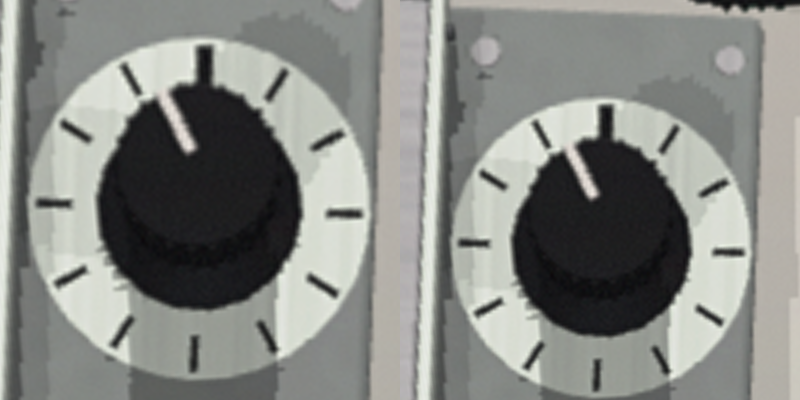

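View pics/r2.png

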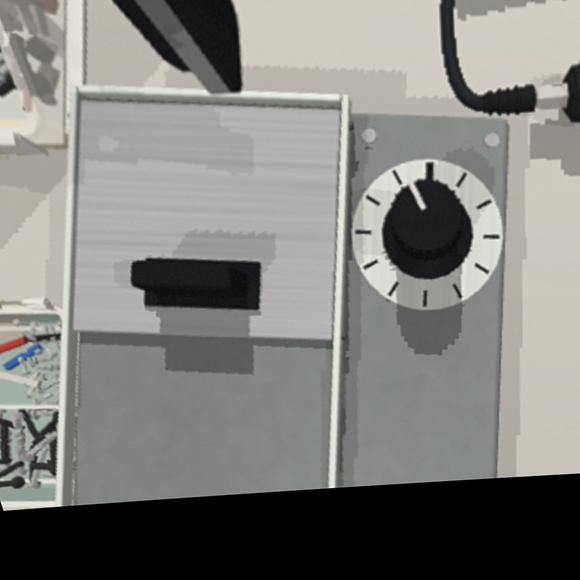

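>>> step_arm(steps=[0.8,-0.003,-0.003,0.3,0,0,0,0.8,-0.003,-0.003,0.495,0,0,0,0.8,-0.003,-0.003,0.495,0,0,0,0.8,-0.003,-0.003,0.495,0,0,0,0.7,-0.003,-0.003,0.495,0,0,0], grip_force=30)

```text
time_s: 4.45
position: [0.484, -0.4209, 0.0649]
tool_rot: [[-0.998, -0.059, 0.0], [-0.059, 0.998, -0.0], [-0.0, -0.0, -1.0]]
ft_force: [0.3, -0.2, 1.4]
grip_width: 0.0599
```

```bash
python3 - <<'E'
from h import *
to([.483,-.421,.064])
snap('wrist','w2.png')
E
```

```text
t 4.45 pos [ 0.484  -0.4209  0.0649] az -176.6 q [ -51.6   40.5   72.7   -0.    66.7 -144.9] w 0.0599 F [ 0.3 -0.2  1.4]
shift [0.003 0.    0.003] turn z None tilt fix(x,y) [-0.0004  0.0002]
```

View pics/w2.png

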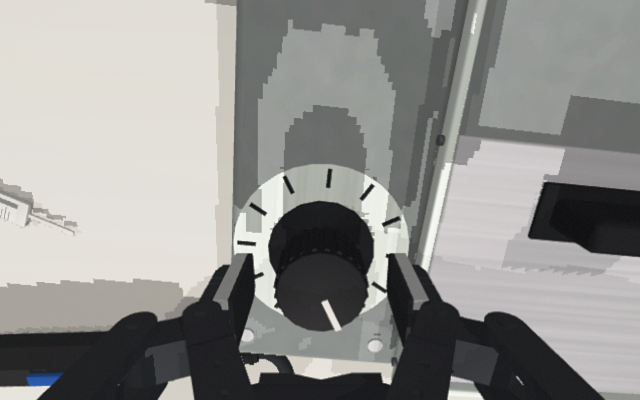

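The knob at (322,290) sits between the pads and the pointer shows at (330,313). Now I'll grip it.

>>> step_arm(steps=[0.2,0.003,0,0.003,0,0,0,0.2,0.003,0,0.003,0,0,0,0.2,0.003,0,0.003,0,0,0,0.2,0.003,0,0.003,0,0,0,0.2,0.003,0,0.003,0,0,0,0.2,0.003,0,0.003,0,0,0])

```text
time_s: 5.1
position: [0.4833, -0.4208, 0.0656]
tool_rot: [[-0.998, -0.059, 0.002], [-0.059, 0.998, -0.002], [-0.002, -0.002, -1.0]]
ft_force: [-0.7, 2.1, 8.8]
grip_width: 0.0349
```

>>> step_arm(steps=[0.2,0,0,0,0,0,1,0.2,0,0,0,0,0,1,0.2,0,0,0,0,0,1,0.2,0,0,0,0,0,1,0.2,0,0,0,0,0,1,0.2,0,0,0,0,0,1])

```text
time_s: 5.7
position: [0.4829, -0.4222, 0.0656]
tool_rot: [[-0.744, 0.668, 0.002], [0.668, 0.744, -0.005], [-0.005, -0.002, -1.0]]
ft_force: [-3.5, -2.8, 6.4]
grip_width: 0.035
```

```bash
python3 - <<'E'
from h import *
to([.483,-.421,.064])
snap('wrist','w3.png')
E
```

```text
t 5.7 pos [ 0.4829 -0.4222  0.0656] az 138.1 q [-51.7  40.4  72.9  -0.1  66.5 -99.7] w 0.035 F [-3.5 -2.8  6.4]
shift [0.002 0.003 0.005] turn z None tilt fix(x,y) [-0.003   0.0058]
```

View pics/w3.png

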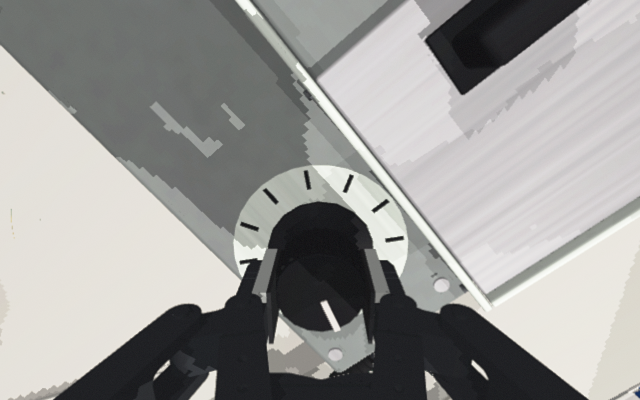

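The pointer hasn't moved relative to the gripper, so there is no slip. I'll keep turning clockwise.

>>> step_arm(steps=[0.2,0,0,0,0,0,1,0.2,0,0,0,0,0,1,0.2,0,0,0,0,0,1,0.2,0,0,0,0,0,1,0.2,0,0,0,0,0,1,0.2,0,0,0,0,0,1])

```text
time_s: 6.35
position: [0.4817, -0.4228, 0.0656]
tool_rot: [[-0.054, 0.999, -0.001], [0.999, 0.054, -0.005], [-0.005, -0.001, -1.0]]
ft_force: [-9.9, -5.2, 6.7]
grip_width: 0.035
```

>>> step_arm(steps=[0.2,0,0,0,0,0,1,0.2,0,0,0,0,0,1,0.2,0,0,0,0,0,1,0.2,0,0,0,0,0,1,0.2,0,0,0,0,0,1,0.2,0,0,0,0,0,1])

```text
time_s: 6.95
position: [0.4804, -0.4223, 0.0656]
tool_rot: [[0.668, 0.744, -0.004], [0.744, -0.668, -0.003], [-0.005, -0.0, -1.0]]
ft_force: [-16.2, -3.6, 10.7]
grip_width: 0.0352
```

>>> step_arm(steps=[0.2,0,0,0,0,0,1,0.2,0,0,0,0,0,1,0.2,0,0,0,0,0,1,0.2,0,0,0,0,0,1,0.2,0,0,0,0,0,1,0.2,0,0,0,0,0,1])

```text
time_s: 7.55
position: [0.4798, -0.421, 0.0655]
tool_rot: [[0.999, 0.054, -0.006], [0.054, -0.999, -0.001], [-0.006, 0.0, -1.0]]
ft_force: [-20.5, 2.7, 14.6]
grip_width: 0.0351
```

>>> step_arm(steps=[0.2,0,0,0,0,0,1,0.2,0,0,0,0,0,1,0.2,0,0,0,0,0,1,0.2,0,0,0,0,0,1,0.2,0,0,0,0,0,1,0.2,0,0,0,0,0,1])

```text
time_s: 8.15
position: [0.4803, -0.4197, 0.0655]
tool_rot: [[0.744, -0.668, -0.005], [-0.668, -0.744, 0.002], [-0.005, 0.002, -1.0]]
ft_force: [-18.1, 8.2, 16.2]
grip_width: 0.0349
```

>>> step_arm(steps=[0.2,0,0,0,0,0,1,0.2,0,0,0,0,0,1,0.2,0,0,0,0,0,1,0.2,0,0,0,0,0,1,0.2,0,0,0,0,0,1,0.2,0,0,0,0,0,1])

```text
time_s: 8.75
position: [0.4815, -0.4192, 0.0655]
tool_rot: [[0.054, -0.999, -0.003], [-0.999, -0.054, 0.002], [-0.002, 0.002, -1.0]]
ft_force: [-10.4, 11.4, 14.1]
grip_width: 0.0351
```

```bash
python3 - <<'E'
from h import *
to([.483,-.421,.066])
snap('wrist','w4.png')
E
```

```text
t 8.75 pos [ 0.4815 -0.4192  0.0655] az -86.9 q [-51.6  40.3  73.1  -0.   66.8 125.3] w 0.0351 F [-10.4  11.4  14.1]
shift [ 0.006 -0.005 -0.002] turn z None tilt fix(x,y) [0.0032 0.0029]
```

View pics/w4.png

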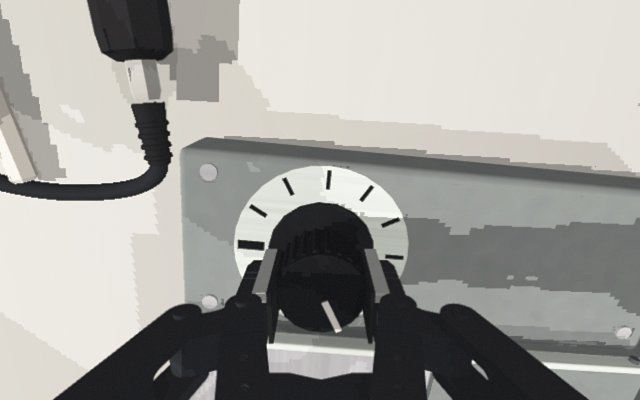

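No slip over 270° (dial at about 4.22). The circle the TCP traced puts the axis at (0.4816,-0.421). I'll release, recentre and rewind 180°.

>>> step_arm(steps=[0.7,0,0,-0.003,0,0,0,0.7,0,0,-0.003,0,0,0,0.7,0,0,-0.003,0,0,0,0.7,0,0,-0.003,0,0,0])

```text
time_s: 9.2
position: [0.4829, -0.4208, 0.0641]
tool_rot: [[0.059, -0.998, 0.0], [-0.998, -0.059, -0.0], [0.001, -0.0, -1.0]]
ft_force: [-0.1, 0.7, -0.1]
grip_width: 0.0599
```

```bash
python3 - <<'E'
from h import *
to([.4816,-.421,.067])
E
```

```text
t 9.2 pos [ 0.4829 -0.4208  0.0641] az -86.6 q [-51.6  40.5  73.    0.   66.5 125. ] w 0.0599 F [-0.1  0.7 -0.1]
shift [ 0.001  0.005 -0.01 ] turn z None tilt fix(x,y) [-0.0005 -0.0006]
```

>>> step_arm(steps=[0.7,0.001,0.0045,-0.01,0,0,-1,0.7,0.001,0.0045,-0.01,0,0,-1,0.7,0.001,0.0045,-0.01,0,0,-1,0.7,0.001,0.0045,-0.01,0,0,-1,0.7,0.001,0.0045,-0.01,0,0,-1,0.7,0.001,0.0045,-0.01,0,0,-1])

```text
time_s: 9.8
position: [0.4815, -0.421, 0.0668]
tool_rot: [[0.751, -0.661, 0.0], [-0.661, -0.751, -0.0], [0.0, -0.0, -1.0]]
ft_force: [-0.3, -0.6, 0.3]
grip_width: 0.0597
```

>>> step_arm(steps=[0.7,0,0,0,0,0,-1,0.7,0,0,0,0,0,-1,0.7,0,0,0,0,0,-1,0.7,0,0,0,0,0,-1,0.7,0,0,0,0,0,-1,0.7,0,0,0,0,0,-1])

```text
time_s: 10.4
position: [0.4815, -0.4211, 0.0667]
tool_rot: [[0.998, 0.063, 0.0], [0.063, -0.998, -0.0], [0.0, 0.0, -1.0]]
ft_force: [0.0, -1.2, 0.4]
grip_width: 0.0602
```

>>> step_arm(steps=[0.7,0,0,0,0,0,-1,0.7,0,0,0,0,0,-1,0.7,0,0,0,0,0,-1,0.7,0,0,0,0,0,-1,0.7,0,0,0,0,0,-1,0.7,0,0,0,0,0,-1])

```text
time_s: 11.0
position: [0.4815, -0.421, 0.0668]
tool_rot: [[0.661, 0.751, 0.0], [0.751, -0.661, -0.0], [-0.0, 0.0, -1.0]]
ft_force: [-0.0, -0.2, -0.4]
grip_width: 0.0594
```

>>> step_arm(steps=[0.7,0,0,0,0,0,-1,0.7,0,0,0,0,0,-1,0.7,0,0,0,0,0,-1,0.7,0,0,0,0,0,-1,0.7,0,0,0,0,0,-1,0.7,0,0,0,0,0,-1,0.7,0,0,0,0,0,-1])

```text
time_s: 11.7
position: [0.4815, -0.421, 0.0668]
tool_rot: [[-0.059, 0.998, 0.0], [0.998, 0.059, -0.0], [-0.0, 0.0, -1.0]]
ft_force: [0.6, -0.2, 0.3]
grip_width: 0.0597
```

```bash
python3 - <<'E'
from h import *
to([.4816,-.421,.067])
im,_=snap('wrist','w5.png')
a=rect('wrist',im,(.4816,-.421),.05,.038,400);b=rect('wrist',im,(.4816,-.421),.05,.075,400)
cv2.imwrite('pics/r5.png',np.hstack([a,b]))
E
```

```text
t 11.7 pos [ 0.4815 -0.421   0.0668] az 93.4 q [-51.8  40.2  73.    0.   66.8 -55.1] w 0.0597 F [ 0.6 -0.2  0.3]
shift [ 0.     0.    -0.001] turn z None tilt fix(x,y) [0.     0.0001]
```

View pics/r5.png

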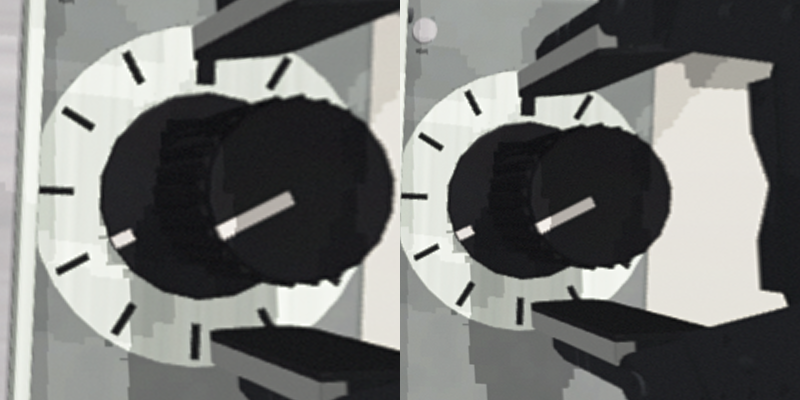

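The dial reads about 242°, as predicted. It needs 178° more, so I'll turn 3×45° plus 42°.

>>> step_arm(steps=[0.2,0,0,0,0,0,0,0.2,0,0,0,0,0,0,0.2,0,0,0,0,0,0,0.2,0,0,0,0,0,0,0.2,0,0,0,0,0,0,0.2,0,0,0,0,0,0])

```text
time_s: 12.35
position: [0.4814, -0.421, 0.067]
tool_rot: [[-0.059, 0.998, -0.0], [0.998, 0.059, -0.0], [-0.0, -0.0, -1.0]]
ft_force: [-2.4, 0.7, 2.5]
grip_width: 0.0353
```

>>> step_arm(steps=[0.2,0,0,0,0,0,1,0.2,0,0,0,0,0,1,0.2,0,0,0,0,0,1,0.2,0,0,0,0,0,1,0.2,0,0,0,0,0,1,0.2,0,0,0,0,0,1])

```text
time_s: 12.95
position: [0.4813, -0.4209, 0.067]
tool_rot: [[0.668, 0.744, -0.0], [0.744, -0.668, 0.0], [-0.0, -0.0, -1.0]]
ft_force: [-1.5, 0.6, 3.7]
grip_width: 0.0349
```

>>> step_arm(steps=[0.2,0,0,0,0,0,1,0.2,0,0,0,0,0,1,0.2,0,0,0,0,0,1,0.2,0,0,0,0,0,1,0.2,0,0,0,0,0,1,0.2,0,0,0,0,0,1])

```text
time_s: 13.55
position: [0.4813, -0.4209, 0.067]
tool_rot: [[0.999, 0.054, -0.0], [0.054, -0.999, 0.0], [-0.0, -0.0, -1.0]]
ft_force: [-2.4, 0.6, 3.5]
grip_width: 0.0349
```

>>> step_arm(steps=[0.2,0,0,0,0,0,1,0.2,0,0,0,0,0,1,0.2,0,0,0,0,0,1,0.2,0,0,0,0,0,1,0.2,0,0,0,0,0,1,0.2,0,0,0,0,0,1])

```text
time_s: 14.15
position: [0.4814, -0.4208, 0.0669]
tool_rot: [[0.744, -0.668, -0.0], [-0.668, -0.744, 0.0], [-0.0, -0.0, -1.0]]
ft_force: [-2.3, 0.7, 3.3]
grip_width: 0.0348
```

```bash
python3 - <<'E'
from h import *
to([.4816,-.421,.067])
im,_=snap('wrist','w6.png')
a=rect('wrist',im,(.4816,-.421),.05,.038,400);b=rect('wrist',im,(.4816,-.421),.05,.075,400)
cv2.imwrite('pics/r6.png',np.hstack([a,b]))
E
```

```text
t 14.15 pos [ 0.4814 -0.4208  0.0669] az -41.9 q [-51.7  40.2  73.   -0.   66.8  80.1] w 0.0348 F [-2.3  0.7  3.3]
shift [ 0.001 -0.    -0.   ] turn z None tilt fix(x,y) [-0.0001  0.0004]
```

View pics/r6.png

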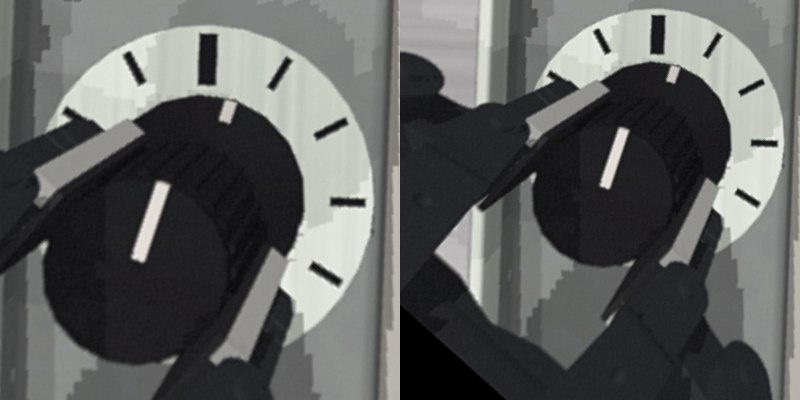

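>>> step_arm(steps=[0.2,0,0,0,0,0,0.96,0.2,0,0,0,0,0,0.96,0.2,0,0,0,0,0,0.96,0.2,0,0,0,0,0,0.96,0.2,0,0,0,0,0,0.96,0.2,0,0,0,0,0,0.96,0.2,0,0,0,0,0,0.96,0.2,0,0,0,0,0,0.96])

```text
time_s: 15.0
position: [0.4814, -0.4209, 0.067]
tool_rot: [[0.093, -0.996, -0.0], [-0.996, -0.093, 0.0], [-0.0, 0.0, -1.0]]
ft_force: [-3.0, 2.0, 4.9]
grip_width: 0.0351
```

```bash
python3 - <<'E'
from h import *
to([.4816,-.421,.067])
im,_=snap('wrist','w7.png')
a=rect('wrist',im,(.4816,-.421),.05,.038,400);b=rect('wrist',im,(.4816,-.421),.05,.075,400)
cv2.imwrite('pics/r7.png',np.hstack([a,b]))
E
```

```text
t 15.0 pos [ 0.4814 -0.4209  0.067 ] az -84.6 q [-51.7  40.2  73.   -0.   66.8 122.9] w 0.0351 F [-3.   2.   4.9]
shift [ 0. -0. -0.] turn z None tilt fix(x,y) [0.0001 0.0001]
```

View pics/r7.png

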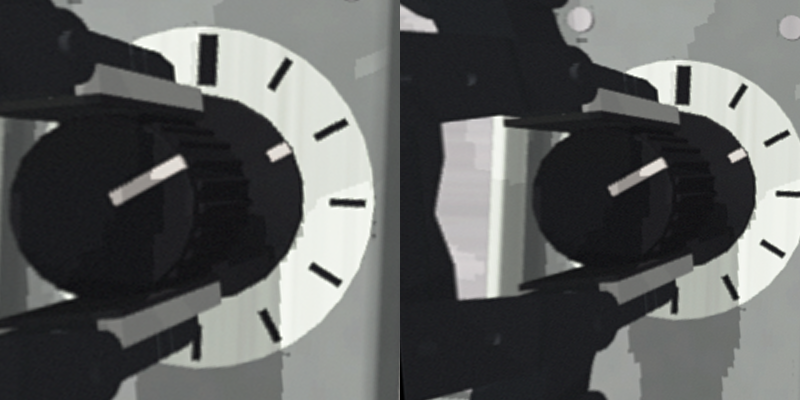

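The pointer stands about 1° short of 2 o'clock on its second pass, well within tolerance. Now counter-clockwise 270°, with the same grip.

>>> step_arm(steps=[0.2,0,0,0,0,0,-1,0.2,0,0,0,0,0,-1,0.2,0,0,0,0,0,-1,0.2,0,0,0,0,0,-1,0.2,0,0,0,0,0,-1,0.2,0,0,0,0,0,-1])

```text
time_s: 15.65
position: [0.4813, -0.4209, 0.0669]
tool_rot: [[0.772, -0.635, -0.0], [-0.635, -0.772, 0.0], [-0.0, -0.0, -1.0]]
ft_force: [-3.4, 2.7, 5.3]
grip_width: 0.0349
```

>>> step_arm(steps=[0.2,0,0,0,0,0,-1,0.2,0,0,0,0,0,-1,0.2,0,0,0,0,0,-1,0.2,0,0,0,0,0,-1,0.2,0,0,0,0,0,-1,0.2,0,0,0,0,0,-1])

```text
time_s: 16.25
position: [0.4814, -0.4209, 0.067]
tool_rot: [[0.995, 0.097, -0.0], [0.097, -0.995, 0.0], [-0.0, -0.0, -1.0]]
ft_force: [-2.8, 1.0, 5.2]
grip_width: 0.035
```

>>> step_arm(steps=[0.2,0,0,0,0,0,-1,0.2,0,0,0,0,0,-1,0.2,0,0,0,0,0,-1,0.2,0,0,0,0,0,-1,0.2,0,0,0,0,0,-1,0.2,0,0,0,0,0,-1])

```text
time_s: 16.85
position: [0.4814, -0.421, 0.0669]
tool_rot: [[0.635, 0.772, -0.0], [0.772, -0.635, -0.0], [-0.0, -0.0, -1.0]]
ft_force: [-2.4, 1.1, 4.6]
grip_width: 0.0349
```

>>> step_arm(steps=[0.2,0,0,0,0,0,-1,0.2,0,0,0,0,0,-1,0.2,0,0,0,0,0,-1,0.2,0,0,0,0,0,-1,0.2,0,0,0,0,0,-1,0.2,0,0,0,0,0,-1])

```text
time_s: 17.45
position: [0.4814, -0.421, 0.067]
tool_rot: [[-0.097, 0.995, -0.0], [0.995, 0.097, -0.0], [-0.0, -0.0, -1.0]]
ft_force: [-2.6, 1.0, 5.5]
grip_width: 0.0347
```

>>> step_arm(steps=[0.2,0,0,0,0,0,-1,0.2,0,0,0,0,0,-1,0.2,0,0,0,0,0,-1,0.2,0,0,0,0,0,-1,0.2,0,0,0,0,0,-1,0.2,0,0,0,0,0,-1])

```text
time_s: 18.05
position: [0.4815, -0.421, 0.067]
tool_rot: [[-0.772, 0.635, 0.0], [0.635, 0.772, -0.0], [-0.0, -0.0, -1.0]]
ft_force: [-2.9, 1.7, 5.5]
grip_width: 0.0353
```

>>> step_arm(steps=[0.2,0,0,0,0,0,-1,0.2,0,0,0,0,0,-1,0.2,0,0,0,0,0,-1,0.2,0,0,0,0,0,-1,0.2,0,0,0,0,0,-1,0.2,0,0,0,0,0,-1])

```text
time_s: 18.65
position: [0.4815, -0.4209, 0.067]
tool_rot: [[-0.995, -0.097, 0.0], [-0.097, 0.995, -0.0], [-0.0, -0.0, -1.0]]
ft_force: [-2.3, 1.7, 4.8]
grip_width: 0.0349
```

```bash
python3 - <<'E'
from h import *
to([.4816,-.421,.067])
im,_=snap('wrist','w8.png')
a=rect('wrist',im,(.4816,-.421),.05,.038,400);b=rect('wrist',im,(.4816,-.421),.05,.075,400)
cv2.imwrite('pics/r8.png',np.hstack([a,b]))
E
```

```text
t 18.65 pos [ 0.4815 -0.4209  0.067 ] az -174.4 q [ -51.8   40.2   73.     0.    66.8 -147.3] w 0.0349 F [-2.3  1.7  4.8]
shift [-0. -0. -0.] turn z None tilt fix(x,y) [-0.      0.0001]
```

View pics/r8.png

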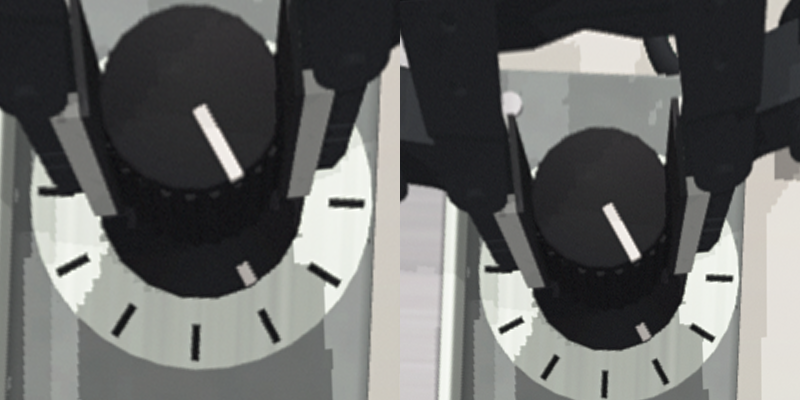

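>>> step_arm(steps=[0.7,0,0,0,0,0,0,0.7,0,0,0,0,0,0,0.7,0,0,0,0,0,0,0.7,0,0,0,0,0,1,0.7,0,0,0,0,0,1,0.7,0,0,0,0,0,1,0.7,0,0,0,0,0,1,0.7,0,0,0,0,0,1,0.7,0,0,0,0,0,1])

```text
time_s: 19.6
position: [0.4816, -0.421, 0.0666]
tool_rot: [[-0.765, 0.644, 0.0], [0.644, 0.765, 0.0], [-0.0, 0.0, -1.0]]
ft_force: [-0.4, -0.6, -0.1]
grip_width: 0.0598
```

>>> step_arm(steps=[0.7,0,0,0,0,0,1,0.7,0,0,0,0,0,1,0.7,0,0,0,0,0,1,0.7,0,0,0,0,0,1,0.7,0,0,0,0,0,1,0.7,0,0,0,0,0,1])

```text
time_s: 20.2
position: [0.4816, -0.421, 0.0666]
tool_rot: [[-0.086, 0.996, 0.0], [0.996, 0.086, -0.0], [-0.0, 0.0, -1.0]]
ft_force: [-0.2, 0.0, 0.4]
grip_width: 0.0601
```

>>> step_arm(steps=[0.7,0,0,0,0,0,1,0.7,0,0,0,0,0,1,0.7,0,0,0,0,0,1,0.7,0,0,0,0,0,1,0.7,0,0,0,0,0,1,0.7,0,0,0,0,0,1])

```text
time_s: 20.8
position: [0.4816, -0.421, 0.0666]
tool_rot: [[0.644, 0.765, 0.0], [0.765, -0.644, 0.0], [0.0, 0.0, -1.0]]
ft_force: [-1.3, 0.6, -0.0]
grip_width: 0.06
```

>>> step_arm(steps=[0.2,0,0,0,0,0,0,0.2,0,0,0,0,0,0,0.2,0,0,0,0,0,0,0.2,0,0,0,0,0,0,0.2,0,0,0,0,0,0,0.2,0,0,0,0,0,0])

```text
time_s: 21.4
position: [0.4814, -0.4209, 0.0669]
tool_rot: [[0.64, 0.768, -0.0], [0.768, -0.64, 0.0], [0.0, -0.0, -1.0]]
ft_force: [-1.7, 1.4, 2.0]
grip_width: 0.0353
```

>>> step_arm(steps=[0.2,0,0,0,0,0,-1,0.2,0,0,0,0,0,-1,0.2,0,0,0,0,0,-1,0.2,0,0,0,0,0,-1,0.2,0,0,0,0,0,-1,0.2,0,0,0,0,0,-1])

```text
time_s: 22.0
position: [0.4814, -0.4209, 0.0669]
tool_rot: [[-0.095, 0.996, -0.0], [0.996, 0.095, 0.0], [0.0, -0.0, -1.0]]
ft_force: [-2.6, 1.5, 2.2]
grip_width: 0.0351
```

>>> step_arm(steps=[0.2,0,0,0,0,0,-1,0.2,0,0,0,0,0,-1,0.2,0,0,0,0,0,-1,0.2,0,0,0,0,0,-1,0.2,0,0,0,0,0,-1,0.2,0,0,0,0,0,-1])

```text
time_s: 22.6
position: [0.4813, -0.4209, 0.0669]
tool_rot: [[-0.771, 0.637, -0.0], [0.637, 0.771, 0.0], [0.0, -0.0, -1.0]]
ft_force: [-1.5, 1.4, 2.1]
grip_width: 0.0347
```

```bash
python3 - <<'E'
from h import *
to([.4816,-.421,.067])
im,_=snap('wrist','w9.png')
a=rect('wrist',im,(.4816,-.421),.05,.038,400);b=rect('wrist',im,(.4816,-.421),.05,.075,400)
cv2.imwrite('pics/r9.png',np.hstack([a,b]))
E
```

```text
t 22.6 pos [ 0.4813 -0.4209  0.0669] az 140.4 q [ -51.8   40.2   73.    -0.    66.8 -102.2] w 0.0347 F [-1.5  1.4  2.1]
shift [-0.001  0.    -0.   ] turn z None tilt fix(x,y) [-0.0001 -0.0004]
```

View pics/r9.png

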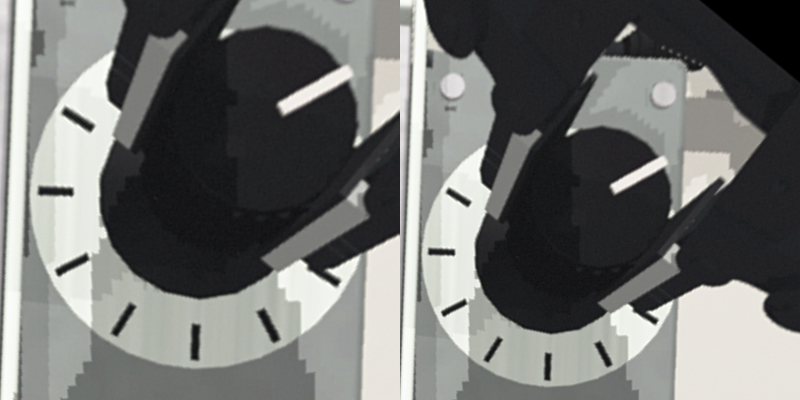

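>>> step_arm(steps=[0.2,0,0,0,0,0,-0.645,0.2,0,0,0,0,0,-0.645,0.2,0,0,0,0,0,-0.645,0.2,0,0,0,0,0,-0.645,0.2,0,0,0,0,0,-0.645,0.2,0,0,0,0,0,-0.645,0.2,0,0,0,0,0,-0.645,0.2,0,0,0,0,0,-0.645])

```text
time_s: 23.45
position: [0.4814, -0.4209, 0.0669]
tool_rot: [[-0.982, 0.188, -0.0], [0.188, 0.982, 0.0], [0.0, 0.0, -1.0]]
ft_force: [-3.0, 1.1, 3.3]
grip_width: 0.0351
```

```bash
python3 - <<'E'
from h import *
to([.4816,-.421,.067])
im,_=snap('wrist','w10.png')
a=rect('wrist',im,(.4816,-.421),.05,.038,400);b=rect('wrist',im,(.4816,-.421),.05,.075,400)
cv2.imwrite('pics/r10.png',np.hstack([a,b]))
E
```

```text
t 23.45 pos [ 0.4814 -0.4209  0.0669] az 169.1 q [ -51.8   40.2   73.    -0.    66.8 -130.9] w 0.0351 F [-3.   1.1  3.3]
shift [-0.001 -0.    -0.   ] turn z None tilt fix(x,y) [ 0.     -0.0003]
```

View pics/r10.png

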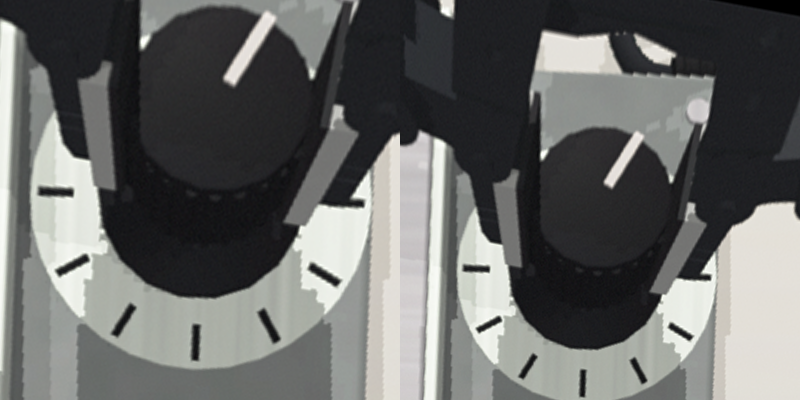

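The dial is at 28–30° (1 o'clock ±2°). Now clockwise 60° to 3 o'clock.

>>> step_arm(steps=[0.2,0,0,0,0,0,1,0.2,0,0,0,0,0,1,0.2,0,0,0,0,0,1,0.2,0,0,0,0,0,1,0.2,0,0,0,0,0,1,0.2,0,0,0,0,0,1])

```text
time_s: 24.1
position: [0.4814, -0.4209, 0.0669]
tool_rot: [[-0.558, 0.83, -0.0], [0.83, 0.558, 0.0], [0.0, -0.0, -1.0]]
ft_force: [-2.9, 2.2, 3.4]
grip_width: 0.0353
```

>>> step_arm(steps=[0.2,0,0,0,0,0,0.345,0.2,0,0,0,0,0,0.345,0.2,0,0,0,0,0,0.345,0.2,0,0,0,0,0,0.345,0.2,0,0,0,0,0,0.345])

```text
time_s: 24.6
position: [0.4814, -0.4209, 0.0669]
tool_rot: [[-0.322, 0.947, -0.0], [0.947, 0.322, 0.0], [0.0, -0.0, -1.0]]
ft_force: [-3.7, 1.7, 5.1]
grip_width: 0.0353
```

```bash
python3 - <<'E'
from h import *
to([.4816,-.421,.067])
im,_=snap('wrist','w11.png')
a=rect('wrist',im,(.4816,-.421),.05,.038,400);b=rect('wrist',im,(.4816,-.421),.05,.075,400)
cv2.imwrite('pics/r11.png',np.hstack([a,b]))
E
```

```text
t 24.6 pos [ 0.4814 -0.4209  0.0669] az 108.8 q [-51.7  40.2  73.   -0.   66.8 -70.5] w 0.0353 F [-3.7  1.7  5.1]
shift [-0.001  0.    -0.   ] turn z None tilt fix(x,y) [-0.0002 -0.0002]
```

View pics/r11.png

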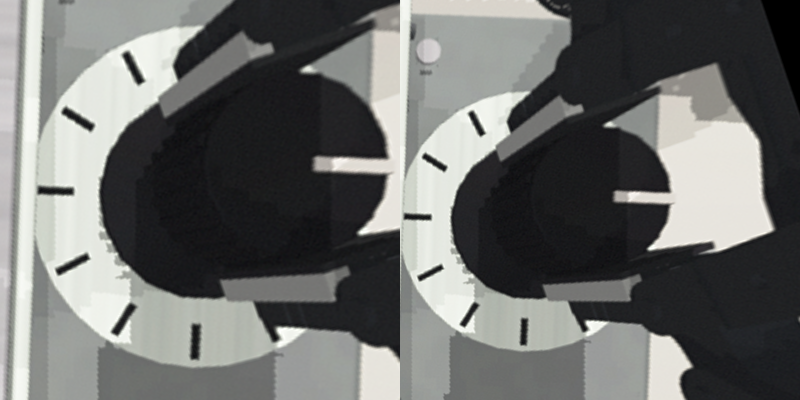

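The dial is on 3 o'clock. I'll release it and go to the hatch bar.

>>> step_arm(steps=[0.8,0,0,0,0,0,0,0.8,0,0,0,0,0,0,0.8,0,0,0,0,0,0,0.8,0,0,-0.1,0,0,0,0.8,0,0,-0.3,0,0,0,0.8,0,0,-0.3,0,0,0,0.8,0,0,-0.3,0,0,0])

```text
time_s: 25.35
position: [0.4821, -0.4216, 0.1589]
tool_rot: [[-0.32, 0.947, 0.003], [0.947, 0.32, -0.004], [-0.004, 0.002, -1.0]]
ft_force: [0.5, 0.7, -0.5]
grip_width: 0.0681
```

```bash
python3 - <<'E'
from h import *
to([.4508,-.2999,.16],88)
E
```

```text
t 25.35 pos [ 0.4821 -0.4216  0.1589] az 108.7 q [-51.7  34.7  67.    0.   78.  -70.4] w 0.0681 F [ 0.5  0.7 -0.5]
shift [ 0.418  0.031 -0.006] turn z 0.45957375030058767 tilt fix(x,y) [0.0022 0.0056]
```

>>> step_arm(steps=[0.7,0.418,0.031,0,0,0,0.46,0.7,0.418,0.031,0,0,0,0.46,0.7,0.418,0.031,0,0,0,0.46,0.7,0.418,0.031,0,0,0,0.46,0.7,0.418,0.031,0,0,0,0.46])

```text
time_s: 25.85
position: [0.4501, -0.299, 0.1559]
tool_rot: [[0.034, 0.999, -0.001], [0.999, -0.034, 0.001], [0.001, -0.001, -1.0]]
ft_force: [-0.2, -0.8, -0.2]
grip_width: 0.0596
```

```bash
python3 - <<'E'
from h import *
to([.4508,-.2999,.074],88)
im,_=snap('wrist','w12.png')
for r in imaging.pinpoint('wrist','hatch_grip')[:2]: print(r['score'],r['pixel'],atz('wrist',r['pixel'],.072))
a=rect('wrist',im,(.4508,-.2999),.05,.079,400);
cv2.imwrite('pics/r12.png',np.hstack([a,im[:,120:520]]))
E
```

```text
t 25.85 pos [ 0.4501 -0.299   0.1559] az 88.1 q [-46.2  25.8  84.3  -0.   70.  -44.2] w 0.0596 F [-0.2 -0.8 -0.2]
shift [-0.003  0.003  0.273] turn z 0.0012505301327665722 tilt fix(x,y) [-0.0012 -0.0011]
0.81 [322.1, 215.0] [ 0.45247991 -0.30199524  0.072     ]
```

View pics/r12.png

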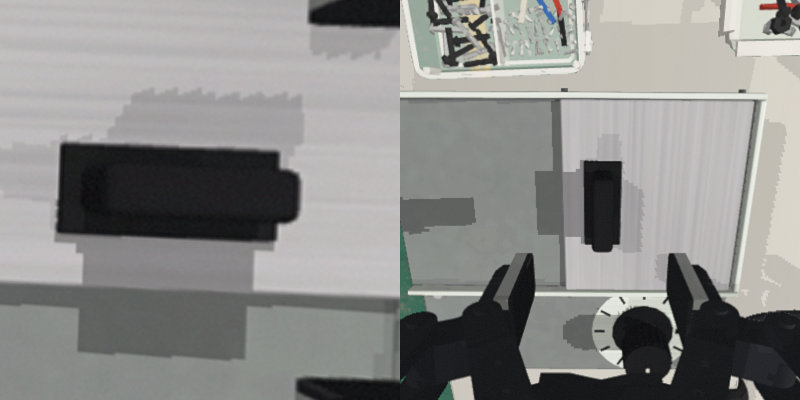

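The bar top is at about (0.4525,-0.300). I'll descend and grip it.

>>> step_arm(steps=[0.6,-0.003,0.0065,0.15,0,0,0,0.6,-0.003,0.0065,0.272,0,0,0,0.6,-0.003,0.0065,0.272,0,0,0,0,-0.003,0.0065,0.272,0,0,0,0,-0.003,0.0065,0.272,0,0,0,0,-0.003,0.0065,0.272,0,0,0,0,-0.003,0.0065,0.272,0,0,0,0,-0.003,0.0065,0.272,0,0,0,0,-0.003,0.0065,0.272,0,0,0], grip_force=40)

```text
time_s: 26.85
position: [0.4512, -0.301, 0.0772]
tool_rot: [[0.035, 0.999, -0.001], [0.999, -0.035, -0.002], [-0.002, -0.001, -1.0]]
ft_force: [-9.5, -1.5, 6.5]
grip_width: 0.013
```

```bash
python3 - <<'E'
from h import *
p=np.array([.4525,-.2999,.074])-.116*np.array([.9994,-.0349,0])
to(p,88)
E
```

```text
t 26.85 pos [ 0.4512 -0.301   0.0772] az 88.0 q [-46.2  31.7  89.4  -0.2  58.8 -44.1] w 0.013 F [-9.5 -1.5  6.5]
shift [ 0.004 -0.383  0.011] turn z -0.0005597314153103778 tilt fix(x,y) [-0.001   0.0031]
```

>>> step_arm(steps=[0,0,-0.04,0,0,0,0,0,0,-0.09,0,0,0,0,0,0,-0.15,0,0,0,0,0,0,-0.21,0,0,0,0,0,0,-0.27,0,0,0,0,0,0,-0.32,0,0,0,0,0,0,-0.36,0,0,0,0,0,0,-0.385,0,0,0,0,0,0,-0.385,0,0,0,0,0,0,-0.385,0,0,0,0])

```text
time_s: 27.85
position: [0.3368, -0.2965, 0.0771]
tool_rot: [[0.036, 0.999, 0.002], [0.999, -0.036, -0.003], [-0.002, 0.002, -1.0]]
ft_force: [-1.8, 2.3, 9.3]
grip_width: 0.0134
```

```bash
python3 - <<'E'
from h import *
to([.3,-.3,.074],88)
im,_=snap('wrist','w13.png')
E
```

```text
t 27.85 pos [ 0.3368 -0.2965  0.0771] az 87.9 q [-56.6  24.7 104.3   0.   50.9 -54.5] w 0.0134 F [-1.8  2.3  9.3]
shift [-0.016 -0.122  0.01 ] turn z -0.0011903307384247656 tilt fix(x,y) [0.0026 0.0032]
```

View pics/w13.png

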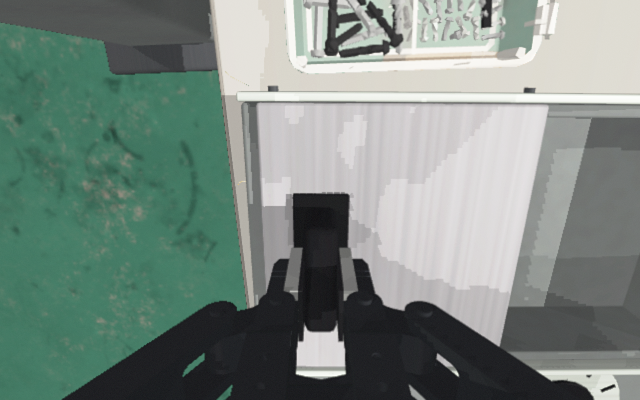

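The hatch moved 114 mm and the well shows at the right (580,230). I'll release, rise and look at the rack.

>>> step_arm(steps=[0.5,0,0,0,0,0,0,0.5,0,0,0,0,0,0,0.6,0,0,0,0,0,0,0.7,0,0,-0.2,0,0,0,0.7,0.1,0.1,-0.5,0,0,0,0.7,0.2,0.2,-0.88,0,0,0,0.7,0.9,0.36,-0.88,0,0,0,0.7,0.9,0.36,-0.88,0,0,0,0.7,0.9,0.36,-0.88,0,0,0,0.7,0.9,0.36,-0.88,0,0,0])

```text
time_s: 28.9
position: [0.4277, -0.0992, 0.3045]
tool_rot: [[0.036, 0.999, 0.001], [0.999, -0.036, -0.0], [-0.0, 0.001, -1.0]]
ft_force: [1.1, -0.5, -0.3]
grip_width: 0.06
```

```bash
python3 - <<'E'
from h import *
im,_=snap('top','t2.png')
cv2.imwrite('pics/t2c.png',cv2.resize(im[150:290,140:300],None,fx=5,fy=4.2))
for n,z in {'rack':0,'bobbin_1_mid':.026}.items():
    for r in imaging.pinpoint('top',n)[:5]: print(n,r['score'],r['pixel'],atz('top',r['pixel'],z))
to([.42,.355,.34],88)
E
```

```text
rack 0.64 [232.7, 219.7] [0.4580902  0.35442471 0.        ]
bobbin_1_mid 0.5 [218.9, 209.5] [0.49176536 0.39536082 0.026     ]
t 29.05 pos [ 0.4282 -0.0991  0.3045] az 88.2 q [-28.5   8.2  84.1   0.   87.6 -26.8] w 0.0596 F [-0.2 -0.9 -1.2]
shift [ 1.512 -0.074 -0.12 ] turn z 0.005186659508540793 tilt fix(x,y) [0.0033 0.0015]
```

View pics/t2.png

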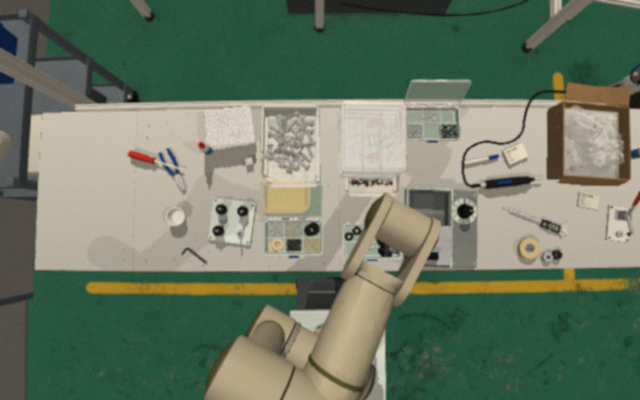

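>>> step_arm(steps=[0.7,0.75,0,-0.12,0,0,0,0.7,0.75,0,-0.12,0,0,0,0.7,0.75,0,-0.12,0,0,0,0.7,0.75,0,-0.12,0,0,0,0.7,0.75,0,-0.12,0,0,0])

```text
time_s: 29.55
position: [0.4353, 0.1256, 0.3393]
tool_rot: [[0.035, 0.999, -0.0], [0.999, -0.035, 0.0], [0.0, -0.0, -1.0]]
ft_force: [-0.6, -0.7, -0.7]
grip_width: 0.0596
```

>>> step_arm(steps=[0.7,0.76,0,0,0,0,0,0.7,0.76,0,0,0,0,0,0.7,0.76,0,0,0,0,0,0.7,0.76,0,0,0,0,0,0.7,0.76,0,0.2,0,0,0,0.7,0.76,0,0.4,0,0,0])

```text
time_s: 30.15
position: [0.4442, 0.3508, 0.2427]
tool_rot: [[0.034, 0.999, 0.002], [0.999, -0.034, 0.001], [0.001, 0.002, -1.0]]
ft_force: [1.5, 0.2, -0.4]
grip_width: 0.0599
```

```bash
python3 - <<'E'
from h import *
to([.45,.355,.22],88)
im,_=snap('wrist','w14.png')
for n,z in {'rack':0,'bobbin_1_mid':.026}.items():
    for r in imaging.pinpoint('wrist',n)[:5]: print(n,r['score'],r['pixel'],atz('wrist',r['pixel'],z))
a=rect('wrist',im,(.45,.36),.1,.036,580);cv2.imwrite('pics/r14.png',a)
E
```

```text
t 30.15 pos [0.4442 0.3508 0.2427] az 88.1 q [26.3 23.6 72.4  0.  83.9 28.3] w 0.0599 F [ 1.5  0.2 -0.4]
shift [0.015 0.019 0.076] turn z 0.0012422637416818817 tilt fix(x,y) [ 0.0025 -0.0015]
rack 0.73 [328.9, 157.1] [0.44886814 0.35000329 0.        ]
bobbin_1_mid 0.69 [368.0, 130.0] [0.4907479  0.38125726 0.026     ]
```

View pics/w14.png

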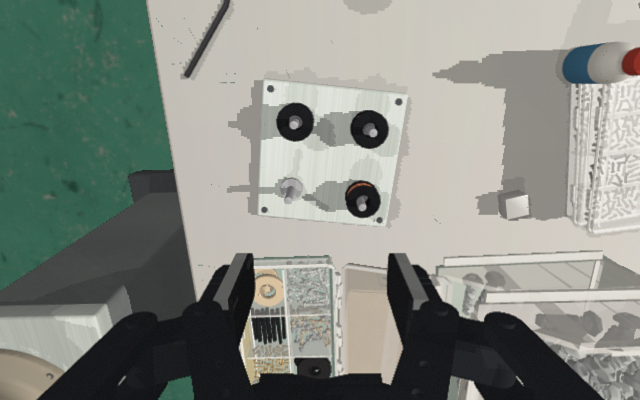

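View pics/r14.png

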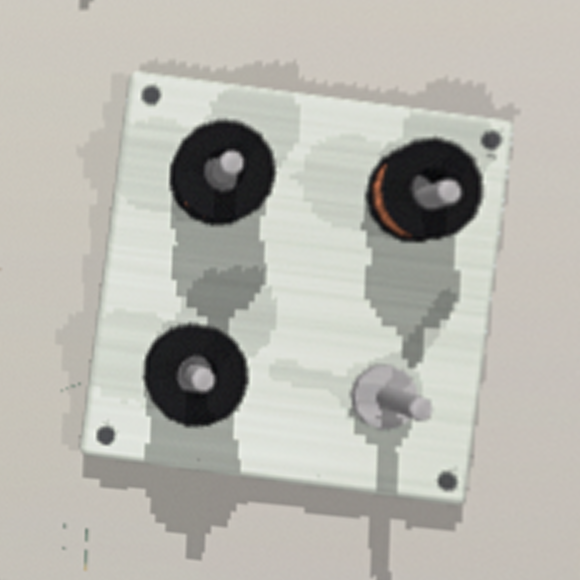

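Three bobbins are visible: A at (0.4907,0.3835), B at (0.4848,0.3117) and C at (0.4207,0.3924), with the fourth post empty. I'll check obstacle heights near B.

```bash
python3 - <<'E'
from h import *
d=np.load('pics/w14.png.npy');c=imaging.get_calibration('wrist')
pts=[]
for v in range(0,400,3):
    for u in range(0,640,3):
        if d[v,u]>0:
            o,r=ray('wrist',(u,v));pts.append(o+r*d[v,u])
P=np.array(pts)
for y0 in np.arange(.19,.45,.02):
    print(round(y0,2),[ (lambda s: round(float(s[:,2].max()),3) if len(s) else None)(P[(abs(P[:,1]-y0)<.01)&(abs(P[:,0]-x0)<.02)&(P[:,2]<.2)]) for x0 in np.arange(.38,.62,.04)])
E
```

```text
Traceback (most recent call last):
  File "h.py", line 6, in ray
    c=imaging.get_calibration(cam);K=np.array(c['camera_matrix']);T=np.array(c['world_from_camera']);k=c['k1']
ValueError: time passes only in moves, steps and waits
```

```bash
cat >> h.py <<'E'
def cloud(cam,d,step=2):
    c=imaging.get_calibration(cam);K=np.array(c['camera_matrix']);T=np.array(c['world_from_camera'])
    vv,uu=np.mgrid[0:400:step,0:640:step];pp=np.stack([uu,vv],-1).reshape(-1,1,2).astype(np.float64)
    n=cv2.undistortPoints(pp,K,np.array([c['k1'],0,0,0.])).reshape(-1,2)
    z=d[vv,uu].ravel();m=z>0
    return (np.c_[n,np.ones(len(n))]*z[:,None])[m]@T[:3,:3].T+T[:3,3]
E
python3 - <<'E'
from h import *
P=cloud('wrist',np.load('pics/w14.png.npy'))
for y0 in np.arange(.19,.45,.02):
    print(round(y0,2),[ (lambda s: round(float(s[:,2].max()),3) if len(s) else None)(P[(abs(P[:,1]-y0)<.01)&(abs(P[:,0]-x0)<.02)&(P[:,2]<.2)]) for x0 in np.arange(.38,.62,.04)])
to([.4207,.3924,.10],88)
E
```

```text
0.19 [0.03, 0.026, 0.033, 0.042, None, 0.006]
0.21 [0.03, 0.026, 0.032, 0.042, 0.001, 0.104]
0.23 [0.031, 0.032, 0.036, 0.045, 0.064, 0.116]
0.25 [0.002, 0.002, 0.002, 0.001, 0.001, 0.001]
0.27 [0.002, 0.002, 0.01, 0.011, 0.001, 0.0]
0.29 [0.013, 0.012, 0.036, 0.036, 0.0, 0.0]
0.31 [0.012, 0.055, 0.052, 0.054, 0.001, 0.0]
0.33 [0.016, 0.056, 0.036, 0.037, 0.009, 0.0]
0.35 [0.012, 0.011, 0.012, 0.011, 0.01, 0.0]
0.37 [0.012, 0.037, 0.036, 0.054, 0.01, 0.001]
0.39 [0.011, 0.055, 0.036, 0.053, 0.01, -0.0]
0.41 [0.012, 0.037, 0.011, 0.011, 0.011, -0.001]
0.43 [0.012, 0.011, 0.01, 0.007, 0.001, -0.0]
t 30.3 pos [0.4433 0.3481 0.242 ] az 87.9 q [26.1 23.6 72.5 -0.  84.3 28.2] w 0.0597 F [ 0.5 -0.1  1.9]
shift [ 0.146 -0.078  0.473] turn z -0.0017277885155433776 tilt fix(x,y) [-0.0078  0.0045]
```

```bash
python3 - <<'E'
from h import *
im,_=snap('wrist','w15.png')
to([.4207,.3924,.10],88)
a=rect('wrist',im,(.45,.36),.1,.036,580)
g=cv2.medianBlur(cv2.cvtColor(a,cv2.COLOR_BGR2GRAY),3)
c=cv2.HoughCircles(g,cv2.HOUGH_GRADIENT,1,80,param1=120,param2=18,minRadius=47,maxRadius=57)
for x,y,r in c[0]:
    print(x,y,r,.45+(289.5-y)*.2/579,.36+(289.5-x)*.2/579); cv2.circle(a,(int(x),int(y)),int(r),(0,0,255),1)
cv2.imwrite('pics/r15.png',a)
E
```

```text
t 30.35 pos [0.4444 0.3485 0.245 ] az 87.9 q [26.1 23.5 72.3 -0.  84.3 28.2] w 0.0597 F [0.2 0.3 1.4]
shift [ 0.144 -0.084  0.483] turn z -0.002366802910854757 tilt fix(x,y) [-0.0007  0.0007]
184.5 361.5 51.9 0.42512953 0.39626944
213.5 153.5 50.7 0.49697754 0.38625216
420.5 176.5 55.3 0.4890328 0.31474957
```

View pics/r15.png

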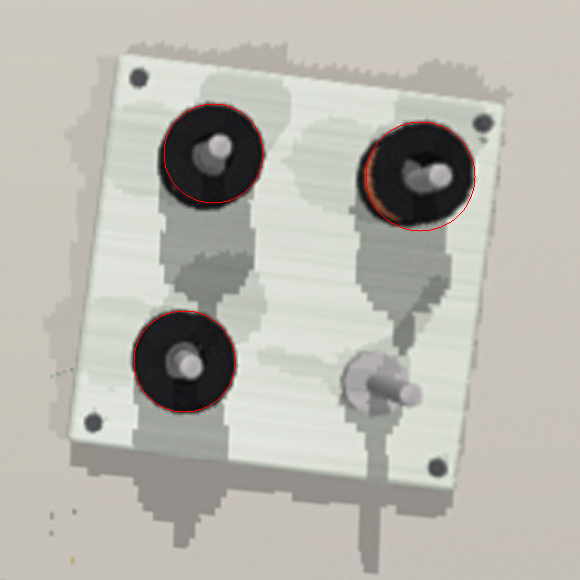

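>>> step_arm(steps=[0.7,0.155,-0.068,0.42,0,0,0,0.7,0.155,-0.068,0.42,0,0,0,0.7,0.155,-0.068,0.42,0,0,0,0.7,0.155,-0.068,0.42,0,0,0,0.7,0.155,-0.068,0.42,0,0,0,0.7,0.155,-0.068,0.42,0,0,0])

```text
time_s: 30.95
position: [0.4268, 0.3965, 0.1217]
tool_rot: [[0.037, 0.999, 0.005], [0.999, -0.037, 0.003], [0.003, 0.005, -1.0]]
ft_force: [0.3, -0.5, 0.3]
grip_width: 0.0598
```

```bash
cat >> h.py <<'E'
def circ(name,c,z=.036,half=.1):
    im,_=snap('wrist',name)
    a=rect('wrist',im,c,half,z,580);s=2*half/579
    g=cv2.medianBlur(cv2.cvtColor(a,cv2.COLOR_BGR2GRAY),3)
    h=cv2.HoughCircles(g,cv2.HOUGH_GRADIENT,1,80,param1=120,param2=18,minRadius=int(.0165/s),maxRadius=int(.0195/s))
    if h is not None:
      for x,y,r in h[0]:
        print('circle',np.round([c[0]+(289.5-y)*s,c[1]+(289.5-x)*s],4),r*s); cv2.circle(a,(int(x),int(y)),int(r),(0,0,255),1)
    cv2.imwrite('pics/c_'+name,a)
E
python3 - <<'E'
from h import *
to([.4251,.3958,.033],88)
circ('w16.png',(.43,.4),half=.06)
E
```

```text
t 30.95 pos [0.4268 0.3965 0.1217] az 87.9 q [31.3 31.6 80.1 -0.  68.  33.4] w 0.0598 F [ 0.3 -0.5  0.3]
shift [-0.004 -0.007  0.296] turn z -0.0021285031743824828 tilt fix(x,y) [ 0.0063 -0.0039]
circle [0.4223 0.3961] 0.017533679
```

View pics/c_w16.png

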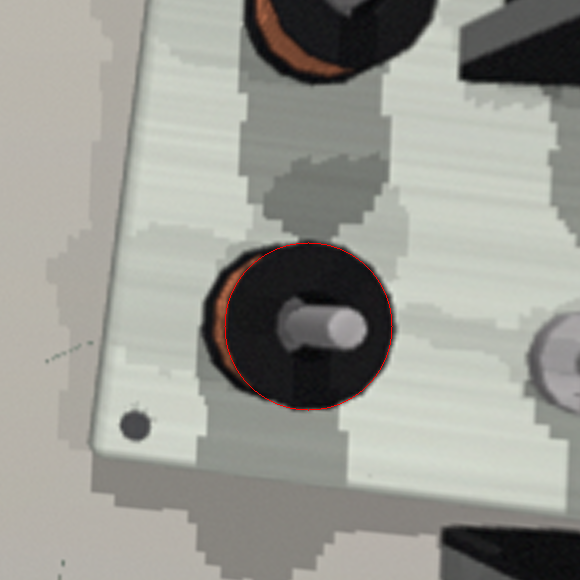

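View pics/w16.png

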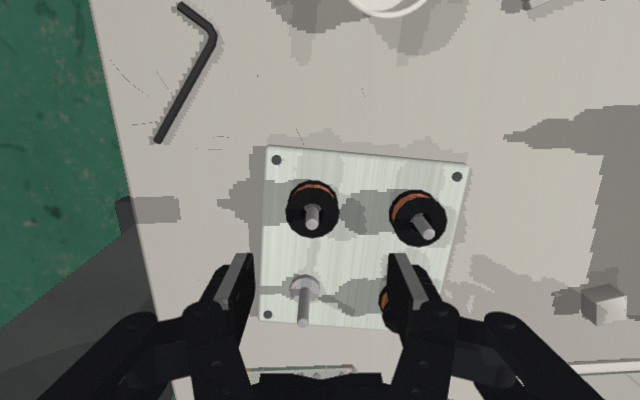

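>>> step_arm(steps=[0.7,-0.002,-0.013,0.12,0,0,0,0.7,-0.002,-0.013,0.24,0,0,0,0.7,-0.002,-0.013,0.296,0,0,0,0.7,-0.002,-0.013,0.296,0,0,0,0.2,-0.002,-0.013,0.296,0,0,0,0.2,-0.002,-0.013,0.296,0,0,0,0.2,-0.002,-0.013,0.296,0,0,0,0.2,-0.002,-0.013,0.296,0,0,0,0.2,-0.002,-0.013,0.296,0,0,0])

```text
time_s: 31.9
position: [0.4221, 0.3965, 0.0318]
tool_rot: [[0.036, 0.999, 0.004], [0.999, -0.036, 0.002], [0.002, 0.004, -1.0]]
ft_force: [0.7, -1.8, 6.8]
grip_width: 0.0351
```

```bash
python3 - <<'E'
from h import *
to([.4251,.3958,.033],88)
snap('wrist','w17.png')
E
```

```text
t 31.9 pos [0.4221 0.3965 0.0318] az 88.0 q [31.5 38.1 85.6 -0.  56.  33.6] w 0.0351 F [ 0.7 -1.8  6.8]
shift [-0.002  0.01  -0.004] turn z -0.0007896557959030462 tilt fix(x,y) [ 0.0048 -0.0027]
```

View pics/w17.png

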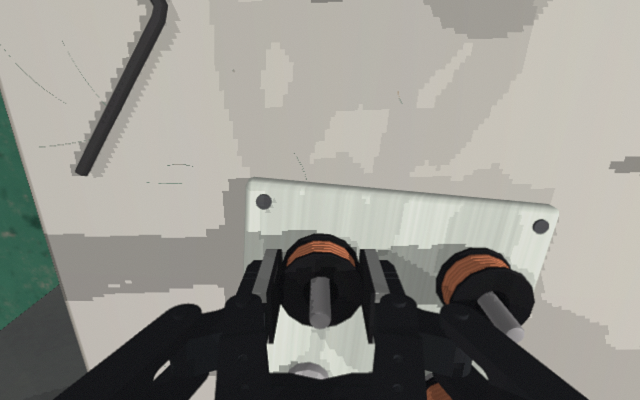

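Bobbin C is gripped at width 35 mm. I'll lift it and cross.

>>> step_arm(steps=[0.2,0,0,-0.08,0,0,0,0.2,0,0,-0.2,0,0,0,0.2,0,0,-0.34,0,0,0,0.2,0,0,-0.5,0,0,0,0.2,0,0,-0.66,0,0,0,0.2,-0.1,0,-0.82,0,0,0,0.2,-0.2,0.03,-1,0,0,0,0.2,-0.35,0.06,-1,0,0,0,0.2,-0.5,0.06,-1,0,0,0,0.2,-0.66,0.06,-1,0,0,0], grip_force=60)

```text
time_s: 32.95
position: [0.4314, 0.1962, 0.3312]
tool_rot: [[0.035, 0.999, 0.003], [0.999, -0.035, 0.0], [0.001, 0.003, -1.0]]
ft_force: [0.9, 0.2, -1.0]
grip_width: 0.0343
```

>>> step_arm(steps=[0.2,-0.15,0.01,0,0,0,0,0.2,-0.3,0.01,0,0,0,0,0.2,-0.45,0.01,0,0,0,0,0.2,-0.6,0.02,0,0,0,0,0.2,-0.75,0.02,0,0,0,0,0.2,-0.9,0.02,0,0,0,0])

```text
time_s: 33.55
position: [0.4275, -0.0737, 0.3307]
tool_rot: [[0.035, 0.999, 0.002], [0.999, -0.035, -0.001], [-0.001, 0.002, -1.0]]
ft_force: [0.8, 1.8, -0.9]
grip_width: 0.034
```

```bash
python3 - <<'E'
from h import *
to([.4872,-.2611,.33],88)
E
```

```text
t 33.55 pos [ 0.4275 -0.0737  0.3307] az 88.0 q [-25.5   6.8  81.5   0.   91.6 -23.5] w 0.034 F [ 0.8  1.8 -0.9]
shift [-0.617  0.221  0.003] turn z -0.0007439983219443193 tilt fix(x,y) [0.0027 0.001 ]
```

>>> step_arm(steps=[0.2,-0.15,0,0,0,0,0,0.2,-0.3,0,0,0,0,0,0.2,-0.45,0,0,0,0,0,0.2,-0.6,0.05,0,0,0,0,0.2,-0.617,0.15,0.15,0,0,0,0.2,-0.617,0.221,0.3,0,0,0,0.2,-0.617,0.221,0.45,0,0,0,0.2,-0.617,0.221,0.6,0,0,0,0.2,-0.617,0.221,0.6,0,0,0,0.2,-0.617,0.221,0.6,0,0,0])

```text
time_s: 34.55
position: [0.4884, -0.2598, 0.1514]
tool_rot: [[0.035, 0.999, 0.001], [0.999, -0.035, -0.001], [-0.001, 0.001, -1.0]]
ft_force: [0.1, -0.8, -0.6]
grip_width: 0.0341
```

```bash
python3 - <<'E'
from h import *
im,d=snap('wrist','w18.png')
to([.4872,-.2611,.03],88)
a=rect('wrist',im,(.46,-.28),.15,.046,580);cv2.imwrite('pics/r18.png',a)
E
```

```text
t 34.6 pos [ 0.4889 -0.2602  0.1524] az 88.0 q [-40.3  27.1  82.6  -0.   70.  -38.2] w 0.0342 F [-0.3  0.1 -0.1]
shift [-0.002 -0.007  0.408] turn z -0.0007337971175679235 tilt fix(x,y) [0.0045 0.0036]
```

View pics/w18.png

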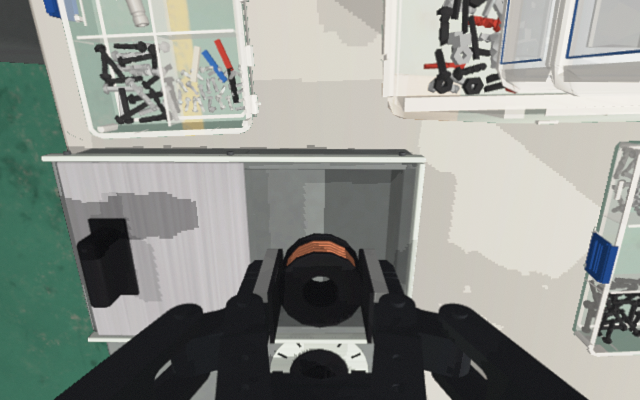

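View pics/r18.png

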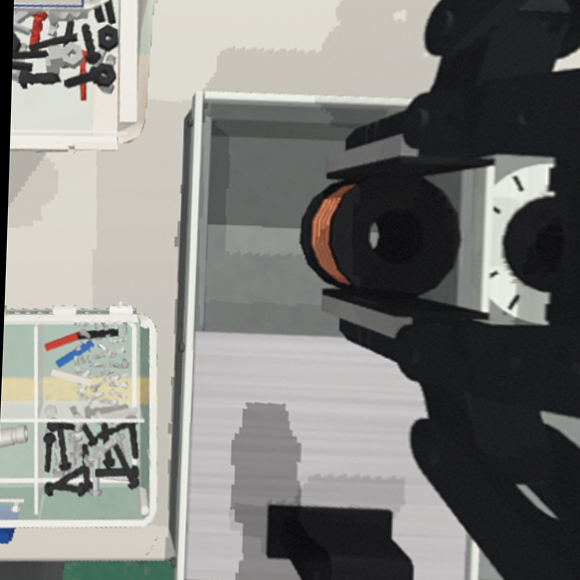

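```bash
python3 - <<'E'
from h import *
P=cloud('wrist',np.load('pics/w18.png.npy'),1)
O=np.array([.4858,-.3011]);ex=np.array([.9994,-.0349]);ey=np.array([.0349,.9994])
L=np.c_[(P[:,:2]-O)@ex,(P[:,:2]-O)@ey,P[:,2]]
m=(abs(L[:,1]-.05)<.008)
s=L[m]
for x0 in np.arange(-.1,.09,.005):
    t=s[abs(s[:,0]-x0)<.0025]
    if len(t): print(round(x0,3),len(t),np.round(np.percentile(t[:,2],[5,50,95]),3))
E
```

```text
-0.1 159 [0.051 0.052 0.053]
-0.095 164 [0.051 0.052 0.053]
-0.09 159 [0.051 0.052 0.053]
-0.085 160 [0.051 0.052 0.053]
-0.08 165 [0.051 0.052 0.053]
-0.075 164 [0.051 0.052 0.053]
-0.07 164 [0.051 0.052 0.053]
-0.065 159 [0.051 0.052 0.053]
-0.06 205 [0.051 0.052 0.217]
-0.055 893 [0.023 0.212 0.218]
-0.05 1591 [0.006 0.206 0.217]
-0.045 2147 [0.184 0.208 0.216]
-0.04 1744 [0.007 0.199 0.209]
-0.035 1104 [0.005 0.191 0.196]
-0.03 639 [0.005 0.187 0.191]
-0.025 1080 [0.005 0.18  0.202]
-0.02 2065 [0.143 0.192 0.219]
-0.015 2452 [0.139 0.192 0.22 ]
-0.01 1434 [0.006 0.21  0.221]
-0.005 1215 [0.006 0.157 0.216]
0.0 1104 [0.006 0.157 0.216]
0.005 1097 [0.005 0.157 0.216]
0.01 1193 [0.006 0.157 0.216]
0.015 1399 [0.006 0.21  0.221]
0.02 2333 [0.139 0.195 0.221]
0.025 2155 [0.143 0.191 0.22 ]
0.03 1081 [0.005 0.181 0.203]
0.035 660 [0.005 0.185 0.191]
0.04 1064 [0.005 0.191 0.195]
0.045 1686 [0.182 0.198 0.209]
0.05 2204 [0.185 0.208 0.216]
0.055 1424 [0.006 0.208 0.218]
0.06 1086 [0.006 0.21  0.218]
0.065 205 [0.046 0.048 0.218]
0.07 219 [0.047 0.054 0.055]
0.075 3 [0.053 0.053 0.053]
```

The well floor and walls are clear of the jaws, so I'll lower and release.

>>> step_arm(steps=[0.2,-0.002,0,0.15,0,0,0,0.2,-0.002,0,0.28,0,0,0,0.2,-0.002,0,0.38,0,0,0,0.2,-0.002,0,0.428,0,0,0,0.2,-0.002,0,0.428,0,0,0,0.2,-0.002,0,0.428,0,0,0,0.55,-0.002,0,0.428,0,0,0,0.6,-0.002,0,0.428,0,0,0,0.6,-0.002,0,0.428,0,0,0])

```text
time_s: 35.5
position: [0.4883, -0.2603, 0.022]
tool_rot: [[0.035, 0.999, 0.001], [0.999, -0.035, -0.001], [-0.001, 0.001, -1.0]]
ft_force: [-0.2, -1.1, -0.8]
grip_width: 0.0513
```

>>> step_arm(steps=[0.6,0,0,-0.1,0,0,0,0.6,0,0,-0.25,0,0,0,0.6,0,0,-0.4,0,0,0,0.6,0,0,-0.55,0,0,0,0.6,0,0,-0.55,0,0,0])

```text
time_s: 36.0
position: [0.4897, -0.2613, 0.1925]
tool_rot: [[0.035, 0.999, 0.009], [0.999, -0.035, -0.008], [-0.007, 0.009, -1.0]]
ft_force: [0.0, 0.3, 0.2]
grip_width: 0.0512
```

```bash
python3 - <<'E'
from h import *
im,d=snap('wrist','w19.png')
to([.45,0,.33],88)
im,d=snap('top','t19.png')
cv2.imwrite('pics/t19c.png',cv2.resize(im[150:290,140:300],None,fx=5,fy=4))
E
```

```text
t 36.05 pos [ 0.4887 -0.2606  0.1891] az 88.0 q [-40.3  24.9  79.7   0.   75.1 -38.3] w 0.0512 F [-0.7  0.8 -0.7]
shift [ 0.862 -0.157 -0.474] turn z -0.0006001203306974882 tilt fix(x,y) [0.0065 0.0051]
```

View pics/w19.png

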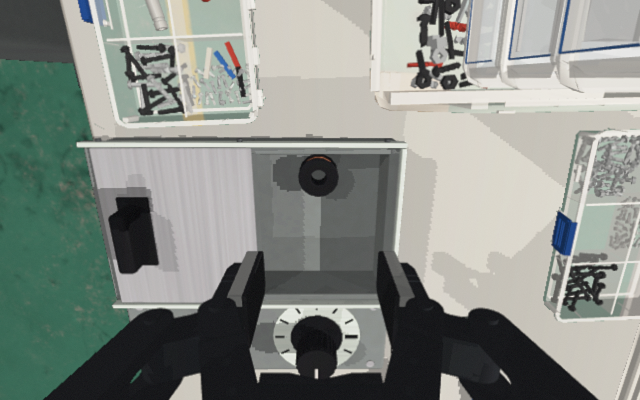

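View pics/t19c.png

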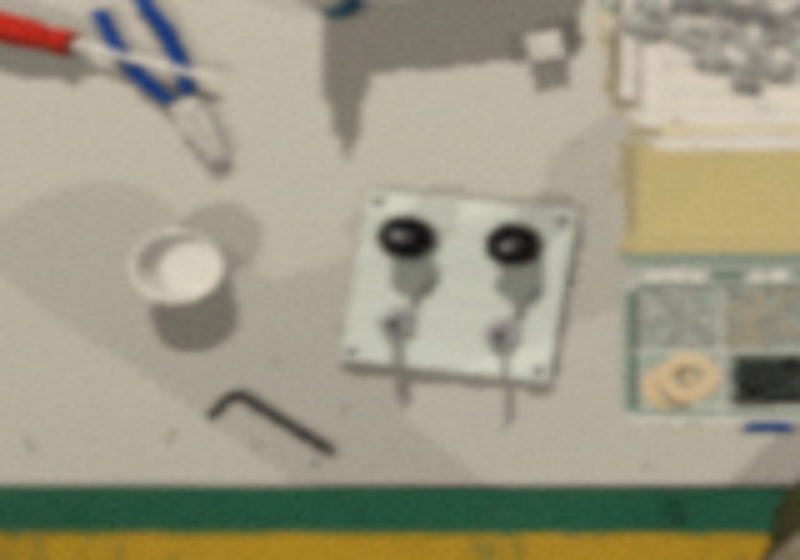

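Bobbin C lies in the well at (318,176), and A and B are still on their posts. Heading back.

>>> step_arm(steps=[0.6,0,-0.06,-0.16,0,0,0,0.6,0,-0.13,-0.32,0,0,0,0.6,0.05,-0.15,-0.48,0,0,0,0.6,0.2,-0.15,-0.48,0,0,0,0.6,0.35,-0.15,-0.48,0,0,0,0.6,0.5,-0.15,-0.48,0,0,0,0.6,0.65,-0.15,-0.48,0,0,0,0.7,0.8,-0.15,-0.48,0,0,0,0.7,0.95,-0.15,-0.48,0,0,0])

```text
time_s: 37.0
position: [0.4526, 0.0282, 0.3286]
tool_rot: [[0.036, 0.999, -0.003], [0.999, -0.036, 0.001], [0.0, -0.003, -1.0]]
ft_force: [0.2, 0.3, -0.2]
grip_width: 0.06
```

>>> step_arm(steps=[0.7,0.15,0,0,0,0,0,0.7,0.3,0,0,0,0,0,0.7,0.45,0,0,0,0,0,0.7,0.6,0,0,0,0,0,0.7,0.75,0,0,0,0,0,0.7,0.9,0,0,0,0,0,0.7,1,0,0,0,0,0])

```text
time_s: 37.7
position: [0.4631, 0.3289, 0.3279]
tool_rot: [[0.034, 0.999, -0.003], [0.999, -0.034, -0.001], [-0.001, -0.003, -1.0]]
ft_force: [-0.1, -0.3, -0.7]
grip_width: 0.0597
```

```bash
python3 - <<'E'
from h import *
to([.4932,.387,.13],88)
E
```

```text
t 37.7 pos [0.4631 0.3289 0.3279] az 88.1 q [23.4 21.4 61.9  0.  96.9 25.4] w 0.0597 F [-0.1 -0.3 -0.7]
shift [0.198 0.096 0.659] turn z 0.0015093766576683265 tilt fix(x,y) [-0.0044  0.0016]
```

>>> step_arm(steps=[0.7,0.198,0.096,0.16,0,0,0,0.7,0.198,0.096,0.32,0,0,0,0.7,0.198,0.096,0.48,0,0,0,0.7,0.198,0.096,0.6,0,0,0,0.7,0.198,0.096,0.66,0,0,0,0.7,0.198,0.096,0.66,0,0,0,0.7,0.198,0.096,0.66,0,0,0])

```text
time_s: 38.4
position: [0.4947, 0.3846, 0.132]
tool_rot: [[0.035, 0.999, -0.001], [0.999, -0.035, -0.0], [-0.0, -0.001, -1.0]]
ft_force: [0.4, -0.3, 1.7]
grip_width: 0.0594
```

```bash
python3 - <<'E'
from h import *
circ('w20.png',(.49,.39),half=.06)
to([.4932,.387,.033],88)
E
```

```text
circle [0.4948 0.3865] 0.017533679
t 38.45 pos [0.4951 0.3848 0.1331] az 88.0 q [27.1 34.9 71.3  0.  73.7 29.1] w 0.0599 F [-0.1  0.2  1.3]
shift [ 0.007 -0.007  0.334] turn z -0.0007832852847564532 tilt fix(x,y) [ 0.0018 -0.001 ]
```

View pics/w20.png

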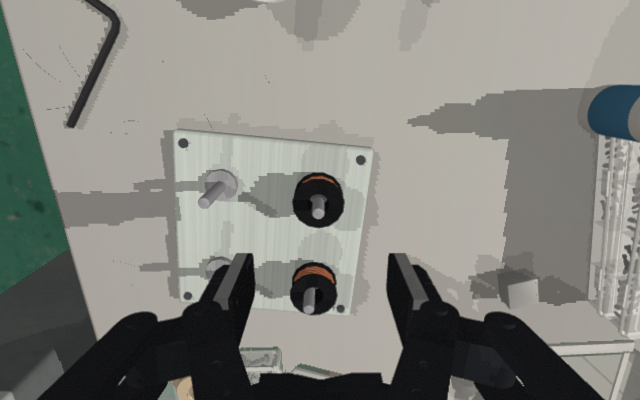

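A at (318,200) is centred between the jaws, so I'll descend and grip.

>>> step_arm(steps=[0.7,0.007,-0.003,0.12,0,0,0,0.7,0.007,-0.003,0.26,0,0,0,0.7,0.007,-0.003,0.332,0,0,0,0.7,0.007,-0.003,0.332,0,0,0,0.2,0.007,-0.003,0.332,0,0,0,0.2,0.007,-0.003,0.332,0,0,0,0.2,0.007,-0.003,0.332,0,0,0,0.2,0.007,-0.003,0.332,0,0,0,0.2,0.007,-0.003,0.332,0,0,0])

```text
time_s: 39.35
position: [0.495, 0.3873, 0.0354]
tool_rot: [[0.035, 0.999, 0.005], [0.999, -0.035, 0.002], [0.002, 0.004, -1.0]]
ft_force: [-1.3, -0.1, 6.7]
grip_width: 0.0334
```

```bash
python3 - <<'E'
from h import *
to([.4932,.387,.033],88)
snap('wrist','w21.png')
E
```

```text
t 39.35 pos [0.495  0.3873 0.0354] az 88.0 q [27.3 41.5 76.7 -0.  61.5 29.3] w 0.0334 F [-1.3 -0.1  6.7]
shift [-0.001 -0.006  0.008] turn z -0.0006816038410426649 tilt fix(x,y) [ 0.0057 -0.0031]
```

View pics/w21.png

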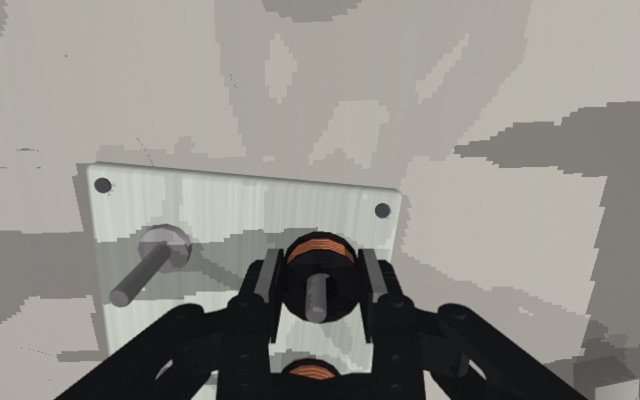

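>>> step_arm(steps=[0.2,0,0,-0.08,0,0,0,0.2,0,0,-0.2,0,0,0,0.2,0,0,-0.34,0,0,0,0.2,0,-0.03,-0.5,0,0,0,0.2,0,-0.06,-0.66,0,0,0,0.2,-0.1,-0.1,-0.82,0,0,0,0.2,-0.2,-0.14,-0.98,0,0,0,0.2,-0.35,-0.14,-0.98,0,0,0,0.2,-0.5,-0.14,-0.98,0,0,0,0.2,-0.66,-0.14,-0.98,0,0,0])

```text
time_s: 40.4
position: [0.444, 0.1887, 0.3287]
tool_rot: [[0.035, 0.999, 0.004], [0.999, -0.035, 0.001], [0.001, 0.004, -1.0]]
ft_force: [0.7, -0.4, -1.2]
grip_width: 0.0337
```

>>> step_arm(steps=[0.2,-0.15,0,0,0,0,0,0.2,-0.3,0,0,0,0,0,0.2,-0.45,0,0,0,0,0,0.2,-0.6,0,0,0,0,0,0.2,-0.75,0,0,0,0,0,0.2,-0.9,0,0,0,0,0])

```text
time_s: 41.0
position: [0.4345, -0.0812, 0.3281]
tool_rot: [[0.036, 0.999, 0.003], [0.999, -0.036, -0.001], [-0.001, 0.003, -1.0]]
ft_force: [2.0, 0.6, -0.6]
grip_width: 0.0337
```

```bash
python3 - <<'E'
from h import *
to([.4872,-.3011,.15],88)
E
```

```text
t 41.0 pos [ 0.4345 -0.0812  0.3281] az 88.0 q [-26.    7.7  80.8   0.   91.3 -24. ] w 0.0337 F [ 2.   0.6 -0.6]
shift [-0.726  0.2    0.595] turn z -0.0008018267378803204 tilt fix(x,y) [0.004  0.0017]
```

>>> step_arm(steps=[0.2,-0.15,0,0,0,0,0,0.2,-0.3,0,0,0,0,0,0.2,-0.45,0,0,0,0,0,0.2,-0.6,0.05,0,0,0,0,0.2,-0.7,0.15,0.15,0,0,0,0.2,-0.731,0.2,0.3,0,0,0,0.2,-0.731,0.2,0.45,0,0,0,0.2,-0.731,0.2,0.6,0,0,0,0.2,-0.731,0.2,0.6,0,0,0,0.2,-0.731,0.2,0.6,0,0,0])

```text
time_s: 42.0
position: [0.4879, -0.3013, 0.1487]
tool_rot: [[0.035, 0.999, 0.002], [0.999, -0.035, -0.002], [-0.001, 0.002, -1.0]]
ft_force: [0.5, -0.5, 0.5]
grip_width: 0.0335
```

```bash
python3 - <<'E'
from h import *
im,d=snap('wrist','w22.png')
to([.4872,-.3025,.025],88)
E
```

```text
t 42.05 pos [ 0.4884 -0.3016  0.1499] az 88.0 q [-43.5  29.1  79.5   0.   71.2 -41.5] w 0.033 F [ 1.6 -0.3 -0.5]
shift [-0.002 -0.006  0.416] turn z -0.0006246040731348835 tilt fix(x,y) [0.0049 0.0043]
```

View pics/w22.png

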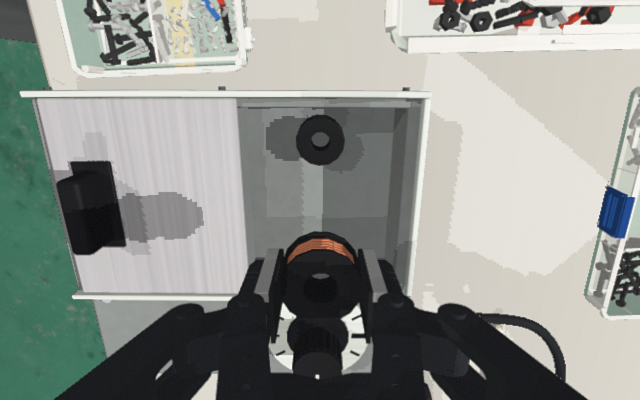

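>>> step_arm(steps=[0.2,-0.003,-0.002,0.15,0,0,0,0.2,-0.003,-0.002,0.28,0,0,0,0.2,-0.003,-0.002,0.37,0,0,0,0.2,-0.003,-0.002,0.411,0,0,0,0.2,-0.003,-0.002,0.411,0,0,0,0.2,-0.003,-0.002,0.411,0,0,0,0.55,-0.003,-0.002,0.411,0,0,0,0.6,-0.003,-0.002,0.411,0,0,0,0.6,-0.003,-0.002,0.411,0,0,0])

```text
time_s: 42.95
position: [0.487, -0.3019, 0.0239]
tool_rot: [[0.035, 0.999, 0.001], [0.999, -0.035, -0.001], [-0.001, 0.001, -1.0]]
ft_force: [-0.5, -0.1, 0.1]
grip_width: 0.0515
```

>>> step_arm(steps=[0.6,0,0,-0.1,0,0,0,0.6,0,0,-0.25,0,0,0,0.6,0,0,-0.4,0,0,0,0.6,0,0,-0.55,0,0,0,0.6,0,0,-0.55,0,0,0])

```text
time_s: 43.45
position: [0.4884, -0.3031, 0.1946]
tool_rot: [[0.035, 0.999, 0.009], [0.999, -0.035, -0.008], [-0.008, 0.009, -1.0]]
ft_force: [-0.5, -0.5, 0.4]
grip_width: 0.0511
```

```bash
python3 - <<'E'
from h import *
im,d=snap('wrist','w23.png')
to([.45,0,.33],88)
im,d=snap('top','t23.png')
cv2.imwrite('pics/t23c.png',cv2.resize(im[150:290,140:300],None,fx=5,fy=4))
E
```

```text
t 43.5 pos [ 0.4875 -0.3023  0.1912] az 88.0 q [-43.6  26.6  76.2  -0.   76.8 -41.6] w 0.0514 F [-0.6 -0.4 -0.7]
shift [ 1.001 -0.158 -0.468] turn z -0.0006068392249984652 tilt fix(x,y) [0.0061 0.0055]
```

View pics/w23.png

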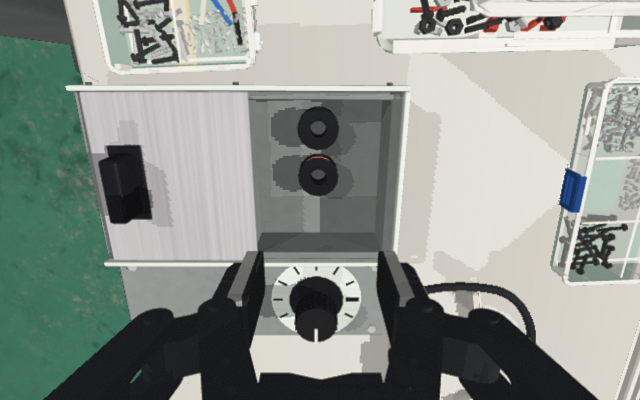

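View pics/t23c.png

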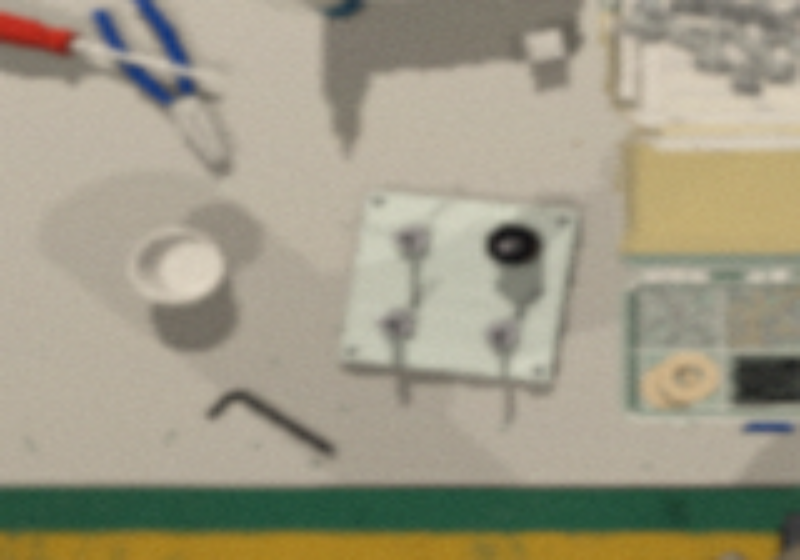

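Two are in the well at (318,128) and (318,176). Now B.

>>> step_arm(steps=[0.6,0,-0.06,-0.16,0,0,0,0.6,0,-0.13,-0.32,0,0,0,0.6,0.05,-0.14,-0.47,0,0,0,0.6,0.2,-0.14,-0.47,0,0,0,0.6,0.35,-0.14,-0.47,0,0,0,0.6,0.5,-0.14,-0.47,0,0,0,0.6,0.65,-0.14,-0.47,0,0,0,0.7,0.8,-0.14,-0.47,0,0,0,0.7,0.95,-0.14,-0.47,0,0,0])

```text
time_s: 44.45
position: [0.4544, -0.0136, 0.3276]
tool_rot: [[0.036, 0.999, -0.003], [0.999, -0.036, 0.001], [0.001, -0.003, -1.0]]
ft_force: [0.7, -0.6, 0.4]
grip_width: 0.0596
```

>>> step_arm(steps=[0.7,0.15,0,0,0,0,0,0.7,0.3,0,0,0,0,0,0.7,0.45,0,0,0,0,0,0.7,0.6,0,0,0,0,0,0.7,0.75,0,0,0,0,0,0.7,0.9,0,0,0,0,0,0.7,1,0,0,0,0,0])

```text
time_s: 45.15
position: [0.4649, 0.287, 0.3271]
tool_rot: [[0.034, 0.999, -0.004], [0.999, -0.034, -0.001], [-0.001, -0.004, -1.0]]
ft_force: [-0.3, -0.6, 0.0]
grip_width: 0.0596
```

```bash
python3 - <<'E'
from h import *
to([.488,.316,.13],88)
E
```

```text
t 45.15 pos [0.4649 0.287  0.3271] az 88.1 q [19.3 19.1 65.6  0.  95.5 21.2] w 0.0596 F [-0.3 -0.6  0. ]
shift [0.1   0.076 0.657] turn z 0.0015281288244775877 tilt fix(x,y) [-0.0045  0.0013]
```

>>> step_arm(steps=[0.7,0.1,0.076,0.16,0,0,0,0.7,0.1,0.076,0.32,0,0,0,0.7,0.1,0.076,0.48,0,0,0,0.7,0.1,0.076,0.6,0,0,0,0.7,0.1,0.076,0.66,0,0,0,0.7,0.1,0.076,0.66,0,0,0,0.7,0.1,0.076,0.66,0,0,0])

```text
time_s: 45.85
position: [0.4894, 0.3136, 0.1309]
tool_rot: [[0.036, 0.999, -0.001], [0.999, -0.036, -0.0], [-0.0, -0.001, -1.0]]
ft_force: [0.9, 0.0, 1.4]
grip_width: 0.0595
```

```bash
python3 - <<'E'
from h import *
circ('w24.png',(.49,.32),half=.06)
to([.488,.316,.033],88)
E
```

```text
circle [0.4883 0.3142] 0.017533679
t 45.9 pos [0.4898 0.3137 0.1318] az 88.0 q [21.  31.  79.4 -0.  69.6 23. ] w 0.0598 F [-0.7 -0.1  0.5]
shift [ 0.007 -0.007  0.329] turn z -0.0008305757799260189 tilt fix(x,y) [ 0.0011 -0.0005]
```

View pics/w24.png

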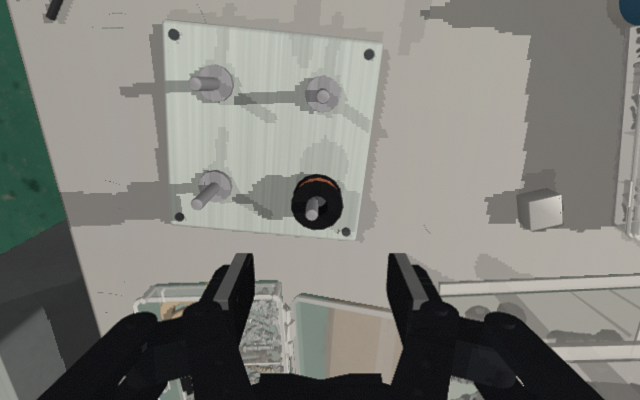

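>>> step_arm(steps=[0.7,0.003,-0.005,0.12,0,0,0,0.7,0.003,-0.005,0.26,0,0,0,0.7,0.003,-0.005,0.328,0,0,0,0.7,0.003,-0.005,0.328,0,0,0,0.2,0.003,-0.005,0.328,0,0,0,0.2,0.003,-0.005,0.328,0,0,0,0.2,0.003,-0.005,0.328,0,0,0,0.2,0.003,-0.005,0.328,0,0,0,0.2,0.003,-0.005,0.328,0,0,0])

```text
time_s: 46.8
position: [0.487, 0.315, 0.0352]
tool_rot: [[0.035, 0.999, -0.0], [0.999, -0.035, 0.001], [0.001, -0.0, -1.0]]
ft_force: [-7.4, 0.0, 7.5]
grip_width: 0.0342
```

```bash
python3 - <<'E'
from h import *
to([.4932,.387,.033],88)
snap('wrist','w25.png')
E
```

```text
t 46.8 pos [0.487  0.315  0.0352] az 88.0 q [21.2 38.  85.1  0.1 56.9 23.2] w 0.0342 F [-7.4  0.   7.5]
shift [0.24  0.012 0.007] turn z -0.00030434699293032785 tilt fix(x,y) [-0.0006 -0.0011]
```

View pics/w25.png

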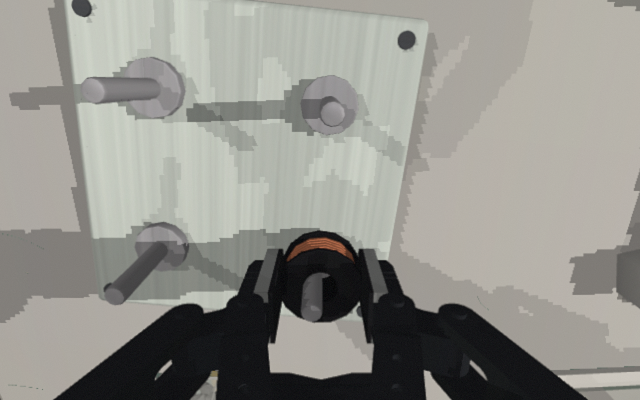

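Gripped, but the bore leans on the post with 7 N. I'll ease 2 mm toward −x, then lift.

>>> step_arm(steps=[0.2,0,-0.007,0,0,0,0,0.2,0,-0.007,-0.08,0,0,0,0.2,0,-0.007,-0.2,0,0,0,0.2,0,-0.007,-0.34,0,0,0,0.2,0,-0.04,-0.5,0,0,0,0.2,0,-0.07,-0.66,0,0,0,0.2,0,-0.1,-0.82,0,0,0,0.2,-0.1,-0.12,-0.98,0,0,0,0.2,-0.25,-0.12,-0.98,0,0,0,0.2,-0.4,-0.12,-0.98,0,0,0])

```text
time_s: 47.85
position: [0.4472, 0.1948, 0.3301]
tool_rot: [[0.034, 0.999, 0.007], [0.999, -0.034, 0.001], [0.001, 0.007, -1.0]]
ft_force: [0.8, -0.3, 0.0]
grip_width: 0.034
```

>>> step_arm(steps=[0.2,-0.15,0,0,0,0,0,0.2,-0.3,0,0,0,0,0,0.2,-0.45,0,0,0,0,0,0.2,-0.6,0,0,0,0,0,0.2,-0.75,0,0,0,0,0,0.2,-0.9,0,0,0,0,0])

```text
time_s: 48.45
position: [0.4375, -0.0756, 0.3285]
tool_rot: [[0.036, 0.999, 0.003], [0.999, -0.036, -0.001], [-0.001, 0.003, -1.0]]
ft_force: [0.3, 0.5, -0.8]
grip_width: 0.0337
```

```bash
python3 - <<'E'
from h import *
to([.4856,-.3445,.15],88)
E
```

```text
t 48.45 pos [ 0.4375 -0.0756  0.3285] az 88.0 q [-25.2   7.9  80.5   0.   91.4 -23.1] w 0.0337 F [ 0.3  0.5 -0.8]
shift [-0.889  0.19   0.597] turn z -0.0008024739870266886 tilt fix(x,y) [0.0041 0.0017]
```

>>> step_arm(steps=[0.2,-0.15,0,0,0,0,0,0.2,-0.3,0,0,0,0,0,0.2,-0.45,0,0,0,0,0,0.2,-0.6,0.05,0,0,0,0,0.2,-0.75,0.1,0.05,0,0,0,0.2,-0.889,0.19,0.15,0,0,0,0.2,-0.889,0.19,0.3,0,0,0,0.2,-0.889,0.19,0.45,0,0,0,0.2,-0.889,0.19,0.55,0,0,0,0.2,-0.889,0.19,0.6,0,0,0])

```text
time_s: 49.45
position: [0.485, -0.342, 0.1453]
tool_rot: [[0.036, 0.999, -0.001], [0.999, -0.036, 0.001], [0.001, -0.002, -1.0]]
ft_force: [0.1, -0.4, 1.1]
grip_width: 0.0341
```

>>> step_arm(steps=[0.2,0,0,0,0,0,0,0.2,0,0,0,0,0,0])

```text
time_s: 49.65
position: [0.486, -0.3429, 0.1485]
tool_rot: [[0.035, 0.999, 0.002], [0.999, -0.035, -0.002], [-0.002, 0.002, -1.0]]
ft_force: [-0.1, 0.2, -0.2]
grip_width: 0.034
```

```bash
python3 - <<'E'
from h import *
to([.4856,-.3445,.0265],88)
im,d=snap('wrist','w26.png')
E
```

```text
t 49.65 pos [ 0.486  -0.3429  0.1485] az 88.0 q [-46.6  31.1  76.   -0.   72.8 -44.6] w 0.034 F [-0.1  0.2 -0.2]
shift [-0.005 -0.002  0.407] turn z -0.0007063139789352136 tilt fix(x,y) [0.0024 0.0024]
```

View pics/w26.png

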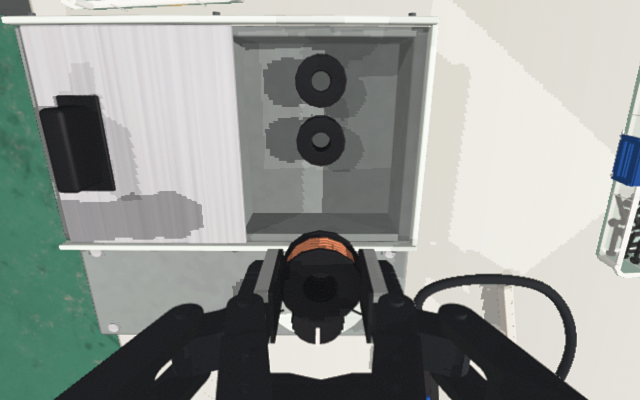

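>>> step_arm(steps=[0.2,-0.003,-0.001,0.15,0,0,0,0.2,-0.003,-0.001,0.28,0,0,0,0.2,-0.003,-0.001,0.36,0,0,0,0.2,-0.003,-0.001,0.405,0,0,0,0.2,-0.003,-0.001,0.405,0,0,0,0.2,-0.003,-0.001,0.405,0,0,0,0.55,-0.003,-0.001,0.405,0,0,0,0.6,-0.003,-0.001,0.405,0,0,0,0.6,-0.003,-0.001,0.405,0,0,0])

```text
time_s: 50.6
position: [0.4856, -0.3436, 0.0261]
tool_rot: [[0.035, 0.999, 0.001], [0.999, -0.035, -0.001], [-0.001, 0.001, -1.0]]
ft_force: [-0.0, -0.1, -0.6]
grip_width: 0.0512
```

>>> step_arm(steps=[0.6,0,0,-0.1,0,0,0,0.6,0,0,-0.25,0,0,0,0.6,0,0,-0.4,0,0,0,0.6,0,0,-0.55,0,0,0,0.6,0,0,-0.55,0,0,0,0.6,0,0,-0.55,0,0,0])

```text
time_s: 51.2
position: [0.4853, -0.3434, 0.1911]
tool_rot: [[0.035, 0.999, 0.001], [0.999, -0.035, -0.001], [-0.001, 0.001, -1.0]]
ft_force: [0.4, 1.2, -0.3]
grip_width: 0.0511
```

```bash
python3 - <<'E'
from h import *
im,d=snap('wrist','w27.png')
to([.3368,-.2965,.19],88)
im,d=snap('top','t27.png')
cv2.imwrite('pics/t27c.png',cv2.resize(im[150:290,140:300],None,fx=5,fy=4))
E
```

```text
t 51.25 pos [ 0.485  -0.343   0.1897] az 88.0 q [-46.7  28.8  72.6  -0.   78.6 -44.6] w 0.051 F [ 0.2 -0.  -1. ]
shift [ 0.138 -0.499 -0.001] turn z -0.0007114622464699652 tilt fix(x,y) [-0.0008 -0.0008]
```

View pics/w27.png

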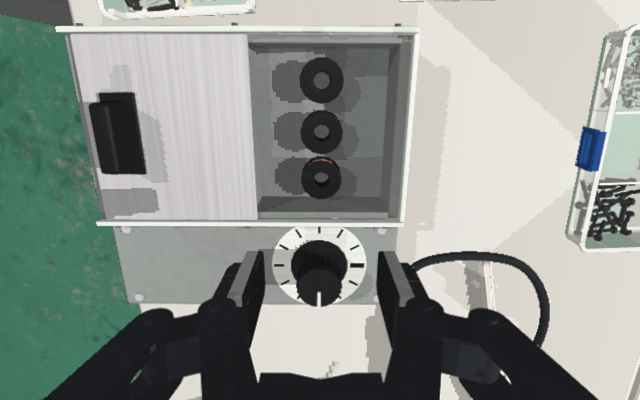

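View pics/t27.png

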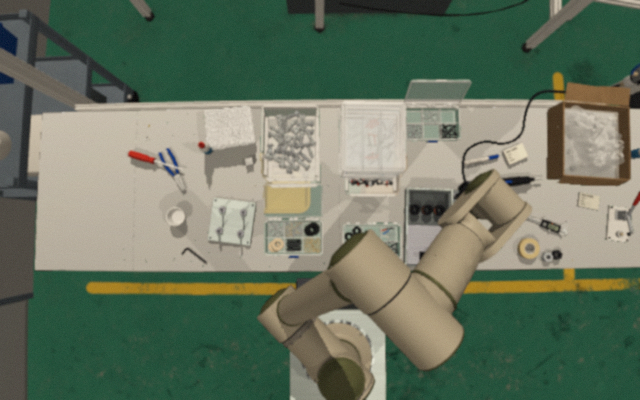

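All three bobbins are in the well at (321,80), (321,131) and (321,177), and the rack is empty. Now to the hatch bar.

>>> step_arm(steps=[0.6,0.138,-0.15,0,0,0,0,0.6,0.138,-0.3,0,0,0,0,0.6,0.138,-0.45,0,0,0,0,0.6,0.138,-0.498,0.1,0,0,0,0.6,0.138,-0.498,0.2,0,0,0,0.6,0.138,-0.498,0.2,0,0,0,0.6,0.138,-0.498,0.2,0,0,0])

```text
time_s: 52.0
position: [0.3375, -0.2967, 0.1301]
tool_rot: [[0.035, 0.999, -0.001], [0.999, -0.035, 0.002], [0.002, -0.001, -1.0]]
ft_force: [0.7, -0.8, 0.4]
grip_width: 0.0515
```

```bash
python3 - <<'E'
from h import *
to([.3368,-.2965,.077],88)
im,d=snap('wrist','w28.png')
E
```

```text
t 52.0 pos [ 0.3375 -0.2967  0.1301] az 88.0 q [-56.5  19.8 100.2   0.   60.1 -54.4] w 0.0515 F [ 0.7 -0.8  0.4]
shift [ 0.    -0.002  0.177] turn z -0.0006477438202561341 tilt fix(x,y) [-0.0014 -0.0021]
```

View pics/w28.png

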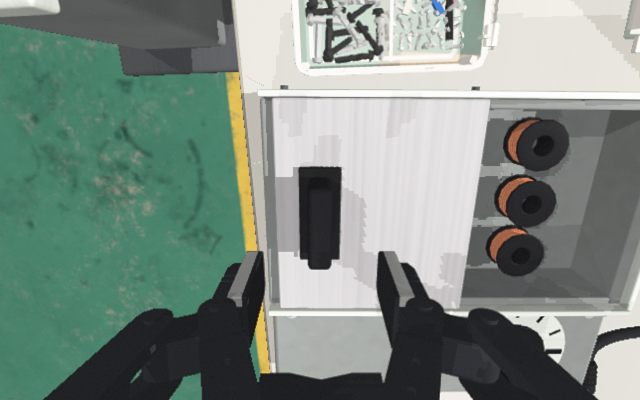

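The bar at (320,215) is centred under the jaws, so I'll grip it.

>>> step_arm(steps=[0.6,0,-0.002,0.1,0,0,0,0.6,0,-0.002,0.177,0,0,0,0.6,0,-0.002,0.177,0,0,0,0,0,-0.002,0.177,0,0,0,0,0,-0.002,0.177,0,0,0,0,0,-0.002,0.177,0,0,0,0,0,-0.002,0.177,0,0,0,0,0,-0.002,0.177,0,0,0,0,0,-0.002,0.177,0,0,0], grip_force=40)

```text
time_s: 52.95
position: [0.3374, -0.2973, 0.0786]
tool_rot: [[0.036, 0.999, 0.002], [0.999, -0.036, -0.002], [-0.002, 0.002, -1.0]]
ft_force: [0.4, 1.2, 6.2]
grip_width: 0.013
```

```bash
python3 - <<'E'
from h import *
to([.4512,-.3005,.0772],88)
E
```

```text
t 52.95 pos [ 0.3374 -0.2973  0.0786] az 88.0 q [-56.5  24.6 104.    0.   51.2 -54.5] w 0.013 F [0.4 1.2 6.2]
shift [0.003 0.379 0.005] turn z -0.0010007728561175907 tilt fix(x,y) [0.0024 0.0029]
```

>>> step_arm(steps=[0,0,0.05,0,0,0,0,0,0,0.11,0,0,0,0,0,0,0.17,0,0,0,0,0,0,0.23,0,0,0,0,0,0,0.28,0,0,0,0,0,0,0.32,0,0,0,0,0,0,0.35,0,0,0,0,0,0,0.37,0,0,0,0,0,0,0.38,0,0,0,0,0,0,0.386,0,0,0,0])

```text
time_s: 53.95
position: [0.4513, -0.3017, 0.0785]
tool_rot: [[0.035, 0.999, -0.003], [0.999, -0.035, -0.002], [-0.002, -0.003, -1.0]]
ft_force: [-19.5, -4.6, 15.2]
grip_width: 0.0129
```

>>> step_arm(steps=[0,0,0.001,0,0,0,0,0,0,0.001,0,0,0,0,0,0,0.001,0,0,0,0])

```text
time_s: 54.25
position: [0.4513, -0.3017, 0.0786]
tool_rot: [[0.035, 0.999, -0.003], [0.999, -0.035, -0.002], [-0.002, -0.003, -1.0]]
ft_force: [-13.6, -3.8, 11.3]
grip_width: 0.013
```

The hatch is hard against its stop. I'll release, rise and check.

>>> step_arm(steps=[0.5,0,-0.004,0,0,0,0,0.5,0,-0.004,0,0,0,0,0.5,0,-0.004,0,0,0,0,0.6,0,-0.004,-0.1,0,0,0,0.6,0,-0.004,-0.28,0,0,0,0.6,0,-0.004,-0.4,0,0,0,0.6,0,-0.004,-0.4,0,0,0,0.6,0,-0.004,-0.4,0,0,0])

```text
time_s: 55.05
position: [0.4519, -0.3006, 0.1976]
tool_rot: [[0.035, 0.999, 0.001], [0.999, -0.035, -0.001], [-0.001, 0.001, -1.0]]
ft_force: [0.6, 0.3, -0.3]
grip_width: 0.0508
```

```bash
python3 - <<'E'
from h import *
to([.4816,-.421,.2],108)
im,d=snap('wrist','w29.png')
a=rect('wrist',im,(.4508,-.2999),.05,.079,400);cv2.imwrite('pics/r29.png',a)
E
```

```text
t 55.05 pos [ 0.4519 -0.3006  0.1976] az 88.0 q [-46.1  23.5  80.5   0.   75.9 -44.1] w 0.0508 F [ 0.6  0.3 -0.3]
shift [-0.398  0.113 -0.008] turn z -0.44474435036013854 tilt fix(x,y) [0.0014 0.001 ]
```

View pics/w29.png

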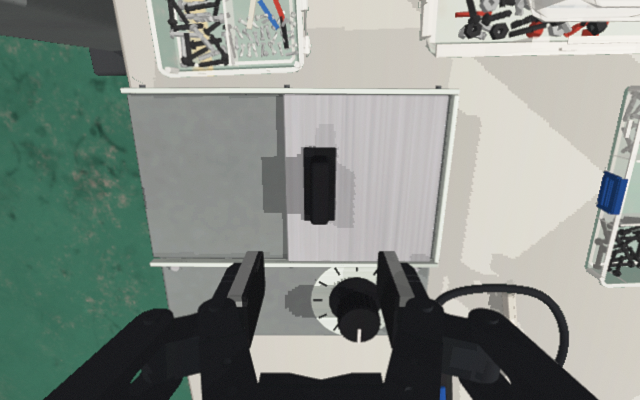

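View pics/r29.png

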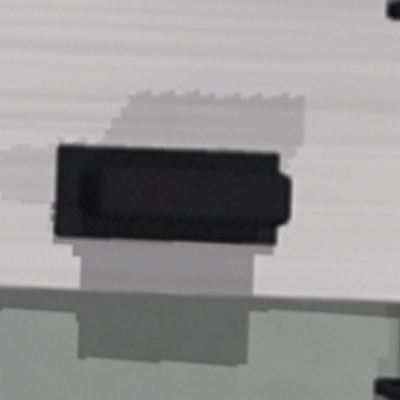

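The hatch bar sits exactly where it was when home. Now the dial.

>>> step_arm(steps=[0.7,-0.15,0.05,0,0,0,0,0.7,-0.3,0.113,0,0,0,0,0.7,-0.398,0.113,0.05,0,0,0,0.7,-0.398,0.113,0.2,0,0,0,0.7,-0.398,0.113,0.28,0,0,0,0.7,-0.398,0.113,0.28,0,0,0,0.7,-0.398,0.113,0.28,0,0,0], grip_force=30)

```text
time_s: 55.8
position: [0.4814, -0.4212, 0.1129]
tool_rot: [[0.035, 0.999, -0.001], [0.999, -0.035, 0.001], [0.001, -0.001, -1.0]]
ft_force: [0.0, 0.8, 0.7]
grip_width: 0.0599
```

```bash
python3 - <<'E'
from h import *
to([.4816,-.421,.067],88)
E
```

```text
t 55.8 pos [ 0.4814 -0.4212  0.1129] az 88.0 q [-51.8  37.3  70.2   0.   72.5 -49.7] w 0.0599 F [0.  0.8 0.7]
shift [0.    0.001 0.153] turn z -0.0005312529667561547 tilt fix(x,y) [-0.001  -0.0013]
```

>>> step_arm(steps=[0.7,0,0,0.1,0,0,0,0.7,0,0,0.153,0,0,0,0.7,0,0,0.153,0,0,0,0.2,0,0,0.153,0,0,0,0.2,0,0,0.153,0,0,0,0.2,0,0,0.153,0,0,0,0.2,0,0,0.153,0,0,0,0.2,0,0,0.153,0,0,0,0.2,0,0,0.153,0,0,0])

```text
time_s: 56.7
position: [0.4814, -0.4219, 0.0696]
tool_rot: [[0.035, 0.999, 0.001], [0.999, -0.035, -0.003], [-0.002, 0.001, -1.0]]
ft_force: [-4.0, 0.6, 5.5]
grip_width: 0.0348
```

>>> step_arm(steps=[0.2,0,0,0,0,0,-1,0.2,0,0,0,0,0,-1,0.2,0,0,0,0,0,-1,0.2,0,0,0,0,0,-1,0.2,0,0,0,0,0,-1,0.2,0,0,0,0,0,-1])

```text
time_s: 57.3
position: [0.482, -0.4216, 0.0696]
tool_rot: [[-0.685, 0.728, 0.002], [0.728, 0.685, -0.002], [-0.003, 0.0, -1.0]]
ft_force: [-0.3, 1.8, 4.9]
grip_width: 0.0348
```

>>> step_arm(steps=[0.2,0,0,0,0,0,-1,0.2,0,0,0,0,0,-1,0.2,0,0,0,0,0,-1,0.2,0,0,0,0,0,-1,0.2,0,0,0,0,0,-1,0.2,0,0,0,0,0,-1,0.2,0,0,0,0,0,-1])

```text
time_s: 58.0
position: [0.4823, -0.421, 0.0696]
tool_rot: [[-0.999, 0.034, 0.003], [0.034, 0.999, -0.001], [-0.003, -0.001, -1.0]]
ft_force: [0.9, 3.4, 5.7]
grip_width: 0.0349
```

```bash
python3 - <<'E'
from h import *
to([.4816,-.421,.067])
im,_=snap('wrist','w30.png')
a=rect('wrist',im,(.4816,-.421),.05,.038,400);b=rect('wrist',im,(.4816,-.421),.05,.075,400)
cv2.imwrite('pics/r30.png',np.hstack([a,b]))
E
```

```text
t 58.0 pos [ 0.4823 -0.421   0.0696] az 178.1 q [-5.170e+01  4.000e+01  7.280e+01  1.000e-01  6.700e+01 -1.398e+02] w 0.0349 F [0.9 3.4 5.7]
shift [0.002 0.    0.009] turn z None tilt fix(x,y) [-0.0014  0.0035]
```

View pics/r30.png

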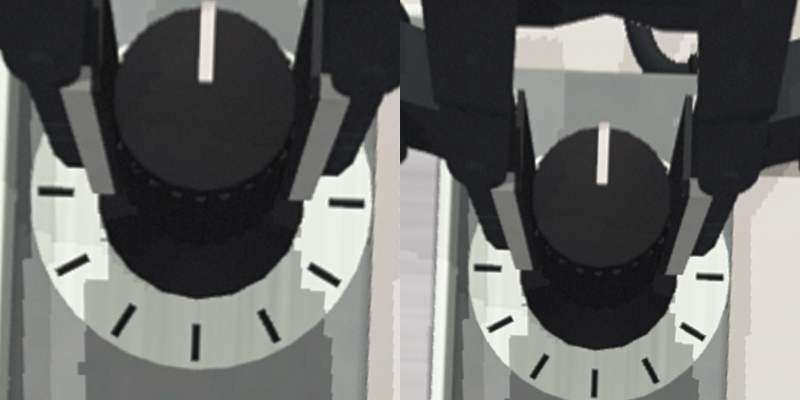

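The pointer is on 12 o'clock within about 1°. Releasing and rising.

>>> step_arm(steps=[0.7,0,0,0,0,0,0,0.8,0,0,0,0,0,0,0.8,0,0,0,0,0,0,0.8,0,0,-0.1,0,0,0,0.8,0,0,-0.25,0,0,0,0.8,0,0,-0.45,0,0,0,0.8,0,0,-0.45,0,0,0,0.8,0,0,-0.45,0,0,0])

```text
time_s: 58.85
position: [0.4817, -0.4218, 0.2044]
tool_rot: [[-0.999, 0.036, 0.003], [0.036, 0.999, -0.004], [-0.003, -0.003, -1.0]]
ft_force: [-0.6, -0.1, -0.4]
grip_width: 0.0685
```

```bash
python3 - <<'E'
from h import *
to([.4816,-.421,.067])
im,_=snap('wrist','w31.png')
a=rect('wrist',im,(.4816,-.421),.05,.038,400);b=rect('wrist',im,(.4508,-.2999),.05,.079,400)
cv2.imwrite('pics/r31.png',np.hstack([a,b]))
snap('top','t31.png')
E
```

```text
t 58.85 pos [ 0.4817 -0.4218  0.2044] az 178.0 q [ -51.8   32.6   63.1   -0.    84.  -139.7] w 0.0685 F [-0.6 -0.1 -0.4]
shift [0.002 0.004 0.458] turn z None tilt fix(x,y) [-0.0044  0.0036]
```

View pics/r31.png

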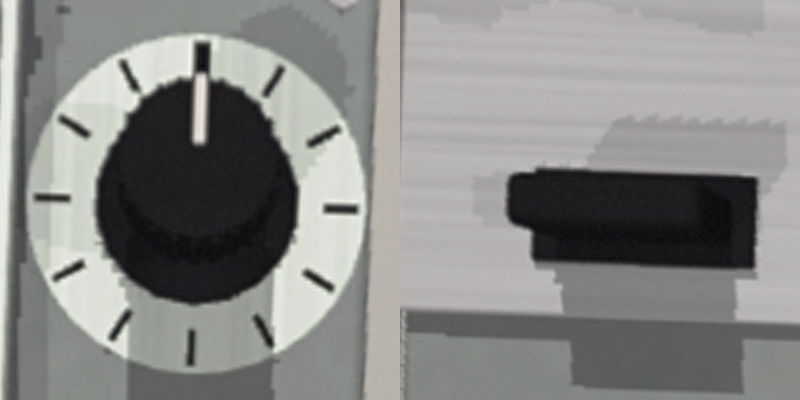

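View pics/t31.png

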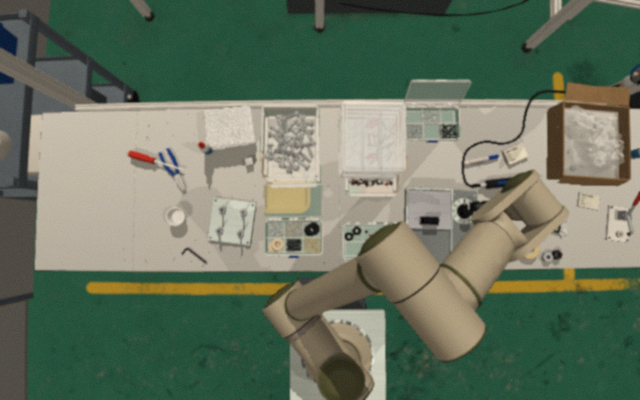

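The pointer is at 12 o'clock, the hatch is home, the rack is empty, the bystanders haven't moved, and the robot touches nothing. Handing in.

```bash
python3 -c "
from h import *
print(close_job())"
```

```text
the job is handed in; nothing more can be done
None
```

I finished the whole sequence and handed the job in at about 59 s of the 210 s; the hand-in gives no verdict.

- **Dial:** I dialled 2 o'clock, then 1, then 3. The pictures showed each stop met to within about 2°. Some readings disagreed with the commanded turn by 2–3°, but all stayed inside the tolerance.
- **Hatch and bobbins:** The hatch slid about 114 mm open. All three bobbins went from the rack into the well, lying in a row about 42 mm apart. I pushed the hatch home against its stop, and its bar ended where it had been at the start.
- **Lock:** I turned the dial counter-clockwise to 12 o'clock, which the last picture shows to within about 1°.
- **Last checks:** The rack was empty, and the cup, steel block and hex key looked unmoved. The gripper was clear of everything, with no contact force. The bobbins under the closed hatch can't be seen; they were last seen in the well just before closing.
- **Disagreement:** The wrist camera put the well's walls 4–6 mm off my model of the lockbox. That was small enough to leave the jaws clear of the walls.

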